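# Pack the sampling kit into its caddy

### The arm

A 6-joint arm with a two-finger parallel gripper is mounted at the origin on a cart in front of the work surface, level with it; the furniture and walls round the work are solid. World frame = base frame: x ahead of the robot, y to its left, z up, the work surface at z = 0. Lengths are in mm, angles in rad, forces in N, time in s.
With the tool pointing down it reaches from about 325 to 925 mm from the base axis. Payload 3.1 kg.
Tool frame: the origin (TCP) lies between the finger pads; the fingertips stand 22 mm ahead of it and the grasp point (between the pads) lies 3 mm ahead of it; y points along the fingers, z is the direction in which the jaws open and shut, and the axes are right-handed (so a half turn about y gives the same grasp; the last joint's range is limited). The gripper opens to 85 mm and grips with 20 to 120 N. Pads are 22 mm wide; open, the fingers measure 114 mm over their backs; the gripper's body (76 mm by 85 mm) begins 54 mm behind the grasp point. The pads swing forward as they close: fully open they stand 13 mm farther back than shut.
Start: joints at [1.223, 0.217, 1.613, -0, 1.311, -0.112], TCP at [145.993, 607.722, 253.3] pointing down, gripper open.
Joint ranges: [-2.75, 2.75], [-0.78, 2.1], [0.31, 2.55], [-1.13, 4.27], [0.13, 2.63], [-2.58, 2.58]. Speed limits (rad/s): [2.79, 2.79, 3.14, 3.14, 3.14, 3.14].

### API

Orientations are given as a rotation vector (axis times angle).
In Python, from bench import arm gives the robot as it stands.
- The arm moves only by the tool step_arm, never from a script. Its argument "rows" is a list of rows, each a list of 3 entries, a list of its own where there are three numbers: the shift along the tool's x, y, z in cm, then the turn about the tool's y in degrees, then the finger opening in cm, from 0 to 8.54. In form: [[[dx, dy, dz], yaw, fingers], ...]. A call has 1 to 20 rows; each row shifts and turns the commanded pose from where the row before left it, along the tool's axes as they then stand; what a row does not reach is not made up. A row lasts 1/12 s, in which the tool goes at most 41.7 mm and 7.16 degrees, less where a joint would pass 70% of its speed; a pose out of reach is approached as far as the arm can. A call with a gripper value outside its range is refused whole. The fingers move at their own pace and stop on an object; "newtons" is the grip in N (left out, the last holds). Time passes only in rows, so rows that do not move let the fingers close. It gives the time, the measured TCP pose, the force and the opening at its end, in the units of the state.
- arm.observe(): the state, without advancing time (a new reading comes with each control period).
- arm.camera(name): name is "scene" or "top" or "wrist"; returns the picture (400x640x3 uint8, red, green, blue); there is no depth.
- arm.camera_params(name): a dict with "fx", "fy", "cx", "cy" (pixels), "R" (3x3) and "t" (3): a world point X has camera coordinates R X + t; the wrist camera has in their place "tool_from_camera" (4x4, takes a point from camera to tool coordinates, whose origin is the TCP and whose axes are the tool frame's). Camera axes: x right, y down, z forward; pixel columns grow to the right and rows downward; lengths in mm; the calibration is good to about 2 mm. A picture is of the moment at which its call begins: read the wrist's pose just before it. camera_params takes no time and is no camera call.
- arm.job_done(): hands the job in, once; it reports no verdict.
The state is a dict: "time_s": time; "joint_positions": joint angles; "qd": joint speeds; "effort": joint torques, N m; "position": TCP position; "tcp_rot": TCP orientation; "ft_force": force on the tool from outside, world axes, zero at the start; "wrist_torque": the same for the moment, N m; "grip_width": finger opening in mm.
Only numpy, scipy, OpenCV 4.12 (cv2) and the standard library are available. Lean on these libraries where they do the work, as an engineer would, in place of code of your own. Each camera call takes 0.05 s, during which the arm holds its last target.

### The job

Pack the sampling kit into the wooden caddy, each piece in its own insert: the lidded tin upright inside the round ring, the larger brass weight upright and wholly on the round pad, the stamp upright in the rectangular bay with its foot lengthwise in the bay, and the felt marker lying centred across both V saddles. Leave the small brass weight and the ball pen where they are.

Things in the scene. Friction and masses are not known exactly. Their poses are not given: they have to be found in the camera images.
- tin_mid (a point): The one lidded grey metal sample tin, round, 62 mm diameter, 54 mm tall, standing on the desk; the point is its centre, 27 mm above its underside; z is its axis (up).
- weight_large_mid (a point): The larger of two brass knob weights: round body 32 mm diameter, 34 mm tall with a narrower knob on top, standing; about 200 g. The point is on its axis 17 mm above its underside; the straight body reaches up to about 20 mm above the underside. z up.
- stamp_mid (a point): Wooden hand stamp standing on its rectangular foot 25 (x) x 48 (y) mm, 73 mm tall with a turned handle (about 25 mm thick near its top) on the centre line. The point is the centre, 36.5 mm above the underside; z up, y along the long side of the foot.
- marker_mid (a point): Felt marker, white barrel with a blue cap, 17 mm thick, 135 mm long, lying on the desk. The point is the centre of its length, on the axis, about 8 mm up when it lies on the desk; y is its length.
- pen_mid (a point): Ball pen, thinner than the marker: 11 mm thick with its clip, 145 mm long, lying on the desk. It does not belong to the kit. The point is its centre about 4.5 mm up; y is its length.
- weight_small_mid (a point): The smaller of two brass knob weights: 20 mm diameter, 21 mm tall. It does not belong to the kit. The point is its centre, 10.5 mm up.
- tin_ring_seat (a point): Shallow round wooden ring, fixed in the caddy: inside diameter 78, wall 3, rim 28 above the desk, floor 19 above the desk. Caddy: fixed wooden tray 366 x 138, rim 18 high, with four inserts in a row along y at 88 pitch, in changing order, each on an 84 (y) x 118 (x) plywood base with top 14 above the desk. The point: where the tin's centre comes to be, 46 above the desk. x across the row, z up.
- weight_pad_seat (a point): Solid round flat raised wooden pad without a rim, on an insert of the same caddy: 56 mm diameter, top 28 mm above the desk. The point is where the middle of the large weight comes to be: over the pad's centre, 17 mm above its top. x across the caddy's row, z up.
- stamp_bay_seat (a point): Rectangular open wooden bay on an insert of the same caddy: inside 76 (x) x 50 (y) mm, walls 5 mm thick, rim 30 mm and floor 19 mm above the desk. The point is where the stamp's centre comes to be: over the bay's centre, 36.5 mm above its floor. x is the long side of the bay, z up.
- marker_cradle_seat (a point): Two V-shaped wooden saddles on an insert of the same caddy, 10 mm thick, 84 mm apart along x; V bottom 34, tips 47 mm above the desk, 58 mm wide. Between the saddles 74 mm is free for fingers, down to 14 mm above the desk. The point is midway, where the marker's centre comes to be, 43 mm above the desk. The marker lies along x (either way round), in both Vs; z up.
Not all that is in view belongs to the job. What is shaped like the part that bears tin_mid but green is not meant. What is shaped like the part that bears marker_mid but black is not meant.

How it is judged (in metres and radians):
At the end, for the whole second after the job is handed in: Tin and large weight upright within 12 mm of ring and pad centres; stamp upright in bay within 20 mm, foot within 0.4 rad of its length; marker in both Vs (20 mm along, 12 mm across, 0.25 rad); seat heights within 8 to 10 mm; released, at rest. Ball pen and small weight moved under 25 mm (horizontal distance between tin_mid and tin_ring_seat below 0.012 m and z of tin_mid in the frame of tin_ring_seat between -0.008 and 0.008 m and angle between each of tin_mid, weight_large_mid, stamp_mid's own z axis and vertical below 0.15 rad and horizontal distance between weight_large_mid and weight_pad_seat below 0.012 m and z of weight_large_mid in the frame of weight_pad_seat between -0.008 and 0.008 m and horizontal distance between stamp_mid and stamp_bay_seat below 0.02 m and z of stamp_mid in the frame of stamp_bay_seat between -0.008 and 0.008 m and angle between the y axis of stamp_mid and the x axis of stamp_bay_seat, either way round below 0.4 rad and x of marker_mid in the frame of marker_cradle_seat between -0.02 and 0.02 m and y of marker_mid in the frame of marker_cradle_seat between -0.012 and 0.012 m and z of marker_mid in the frame of marker_cradle_seat between -0.01 and 0.01 m and angle between the y axis of marker_mid and the x axis of marker_cradle_seat, either way round below 0.25 rad and linear speed of each of tin, weight_large, stamp, marker below 0.02 m/s and distance of each of pen_mid, weight_small_mid from where it was at the start of the episode below 0.025 m); the robot touches nothing.
It fails at once if the ball pen is moved (distance of pen_mid from where it was at the start of the episode above 0.025 m).
It fails at once if the small brass weight is moved (distance of weight_small_mid from where it was at the start of the episode above 0.025 m).
It also fails if it takes over 102 s, if anything falls off the work surface, if the arm or the gripper's body presses on something with over 40 N, if the wrist force passes 120 N, or if a joint passes its speed limit or range.

## Working session

There is one attempt and no reset: what is moved stays moved. The work goes in short steps, Python scripts to look and compute and a tool call to move; the robot and the scene stay as the last step left them, time stands still between calls to the robot, and variables do not carry over. Pictures are saved under pics/ and viewed, and the job is handed in when it is done.

Besides the shell and the picture viewer there is one more tool, called after "Request:" by a JSON object that holds its "op" and its "data", one argument or row to a line. step_arm: Moves the arm, as the interface text tells. Its arguments: {"type":"object","properties":{"rows":{"type":"array"},"newtons":{"type":"number"}},"required":["rows"]}

```bash
ls; mkdir -p pics; python3 - <<'E'
from bench import arm
import cv2,numpy as np
s=arm.observe(); print(s)
for n in ["scene","top","wrist"]:
    cv2.imwrite(f"pics/{n}0.png",arm.camera(n)[:,:,::-1])
    print(n,{k:np.round(v,3).tolist() for k,v in arm.camera_params(n).items()})
E
```

```text
pics
{'time_s': 0.0, 'joint_positions': array([ 1.22281495e+00,  2.17741640e-01,  1.61496726e+00,  5.82149384e-06,
        1.31128176e+00, -1.12173654e-01]), 'qd': array([-0.00084323,  0.00067487,  0.0006924 , -0.00158409,  0.00028944,
       -0.00075473]), 'effort': array([-1.59190076e-03, -3.96838546e+01, -3.03852725e+01, -3.84068408e-04,
        9.75290226e-03,  7.23631587e-06]), 'position': array([145.71294301, 606.98065324, 251.95866872]), 'tcp_rot': array([-1.56519248,  0.18562054, -0.18475098]), 'ft_force': array([ 1.13693486, -0.00677725,  0.54035868]), 'wrist_torque': array([ 0.01080137, -0.06377657, -0.0217432 ]), 'grip_width': 85.12825662906387}
scene {'fx': 372.351, 'fy': 372.351, 'cx': 317.484, 'cy': 201.588, 'R': [[-0.631, -0.776, 0.001], [-0.381, 0.308, -0.872], [0.676, -0.55, -0.49]], 't': [363.075, 242.143, 676.041]}
top {'fx': 431.702, 'fy': 431.702, 'cx': 321.883, 'cy': 199.738, 'R': [[0.017, -1.0, 0.023], [-0.991, -0.02, -0.135], [0.136, -0.021, -0.991]], 't': [9.476, 534.078, 1109.444]}
wrist {'fx': 320.294, 'fy': 320.294, 'cx': 320.401, 'cy': 196.525, 'tool_from_camera': [[-0.0, 0.962, 0.272, -69.163], [-0.001, -0.272, 0.962, -120.079], [1.0, -0.0, 0.001, 0.419], [0.0, 0.0, 0.0, 1.0]]}
```

View pics/top0.png

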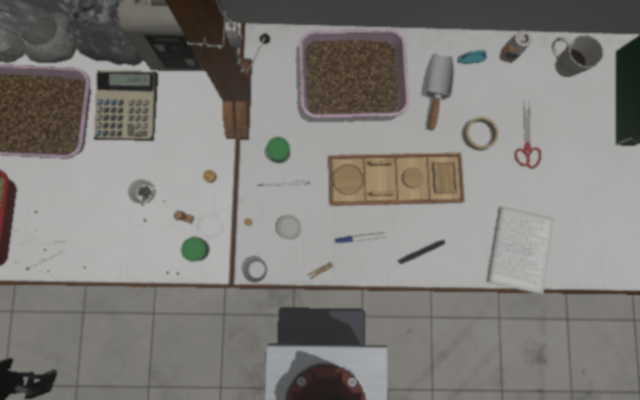

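View pics/scene0.png

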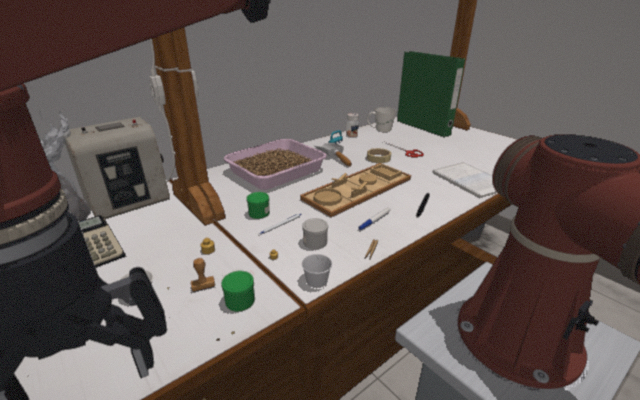

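View pics/wrist0.png

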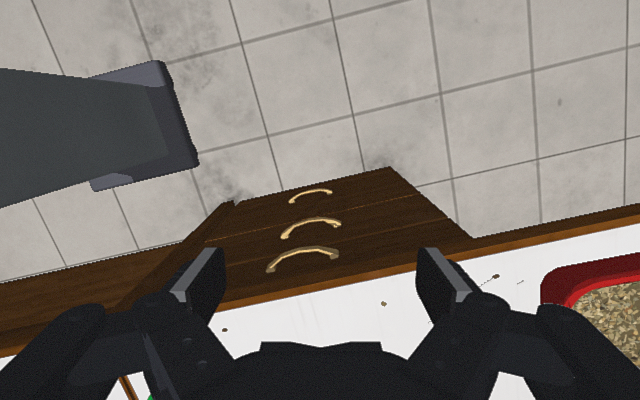

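Candidates by pixel in the top view:
- **Tin:** grey lidded (288,227), against the open grey cup (254,268) and the green tins (278,149) and (194,249).
- **Marker:** white with blue cap (360,238), against the black marker (422,251) and the thin pen (284,183).
- **Weight:** large (209,176), against small (248,222).
- **Stamp:** (183,216).
- **Caddy, left to right:** ring, V saddles, pad, bay.

I'll check these in close crops next.

```bash
cat > h.py <<'E'
import numpy as np,cv2
from bench import arm
from scipy.spatial.transform import Rotation as Rn
def cam(n,s=None):
    p=arm.camera_params(n); K=np.array([[p['fx'],0,p['cx']],[0,p['fy'],p['cy']],[0,0,1.]])
    if n=='wrist':
        if s is None: s=arm.observe()
        T=np.array(p['tool_from_camera']); Rt=Rn.from_rotvec(s['tcp_rot']).as_matrix()
        Rwc=Rt@T[:3,:3]; c=Rt@T[:3,3]+s['position']
        return K,Rwc.T,-Rwc.T@c
    return K,np.array(p['R']),np.array(p['t'])
def ray(C,uv,z):
    K,R,t=C; c=-R.T@t; d=R.T@np.linalg.inv(K)@np.array([uv[0],uv[1],1.]); return c+d*(z-c[2])/d[2]
def proj(C,X):
    K,R,t=C; x=K@(R@np.asarray(X,float)+t); return x[:2]/x[2]
def tri(C1,u1,C2,u2):
    P=[C[0]@np.c_[C[1],C[2]] for C in(C1,C2)]
    X=cv2.triangulatePoints(P[0],P[1],np.array(u1,float).reshape(2,1),np.array(u2,float).reshape(2,1)); return (X[:3]/X[3]).ravel()
def snap(n,f):
    s=arm.observe(); im=arm.camera(n); cv2.imwrite('pics/'+f,im[:,:,::-1]); return s,im
E
python3 - <<'E'
from h import *
im=cv2.imread('pics/top0.png')
c=cv2.resize(im[130:290,160:320],None,fx=5,fy=5,interpolation=cv2.INTER_CUBIC)[:, :800]; cv2.imwrite('pics/c1.png',c[:600]);
cv2.imwrite('pics/c1b.png',cv2.resize(im[200:290,160:320],None,fx=5,fy=5,interpolation=cv2.INTER_CUBIC))
cv2.imwrite('pics/c2.png',cv2.resize(im[140:280,310:470],None,fx=5,fy=4.2,interpolation=cv2.INTER_CUBIC) if 0 else cv2.resize(im[140:260,310:470],None,fx=5,fy=5,interpolation=cv2.INTER_CUBIC))
T=cam('top')
for n,u,z in [('tin',(288,227),54),('cup',(254,268),50),('big',(209,176),30),('small',(248,222),15),('stamp foot',(188,218),10),('stamp top',(176,214),70),('mark',(360,238),8),('pen',(284,183),5),('black',(422,251),8),('greenN',(278,149),54),('greenS',(194,249),54),('ring',(347,179),28),('V',(380,178),40),('pad',(412,178),28),('bay',(444,178),30),('post',(236,138),0),('postL',(222,138),0),('postR',(248,138),0),('edge',(236,286),0)]:
    p=ray(T,u,z); print(n,p.round(),np.hypot(p[0],p[1]).round())
E
```

```text
tin [458. 106.  54.] 471.0
cup [352. 190.  50.] 400.0
big [593. 322.  30.] 674.0
small [473. 215.  15.] 519.0
stamp foot [481. 377.  10.] 611.0
stamp top [485. 390.  70.] 623.0
mark [436. -86.   8.] 444.0
pen [582. 123.   5.] 595.0
black [ 404. -253.    8.] 477.0
greenN [665. 138.  54.] 679.0
greenS [398. 344.  54.] 526.0
ring [593. -48.  28.] 595.0
V [ 595. -135.   40.] 610.0
pad [ 599. -224.   28.] 640.0
bay [ 601. -310.   30.] 676.0
post [707. 260.   0.] 754.0
postL [706. 299.   0.] 767.0
postR [708. 227.   0.] 743.0
edge [303. 243.   0.] 388.0
```

View pics/c1.png

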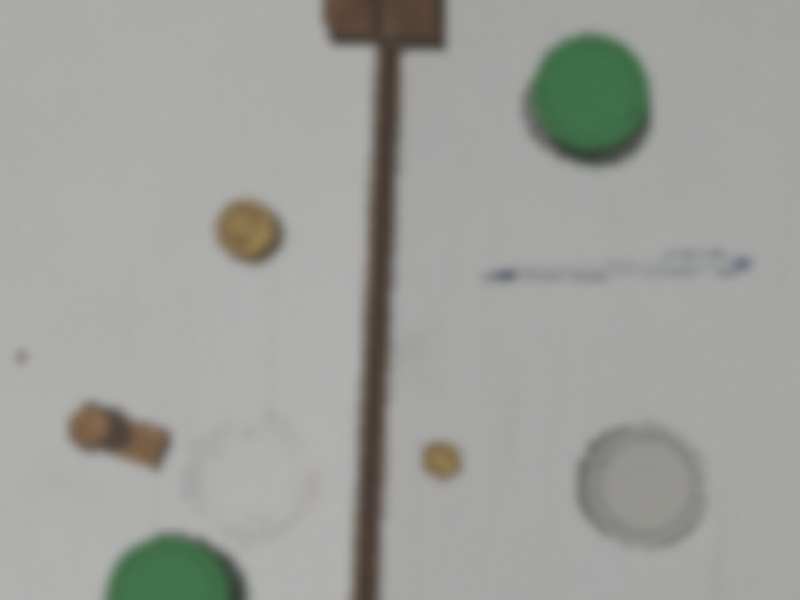

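View pics/c1b.png

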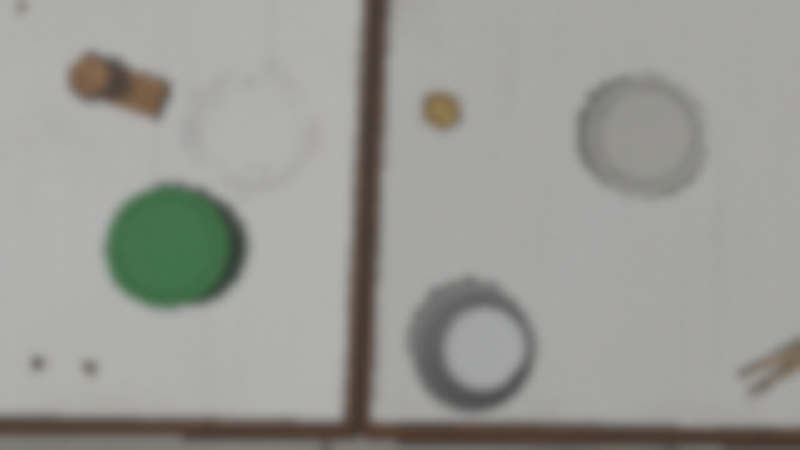

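View pics/c2.png

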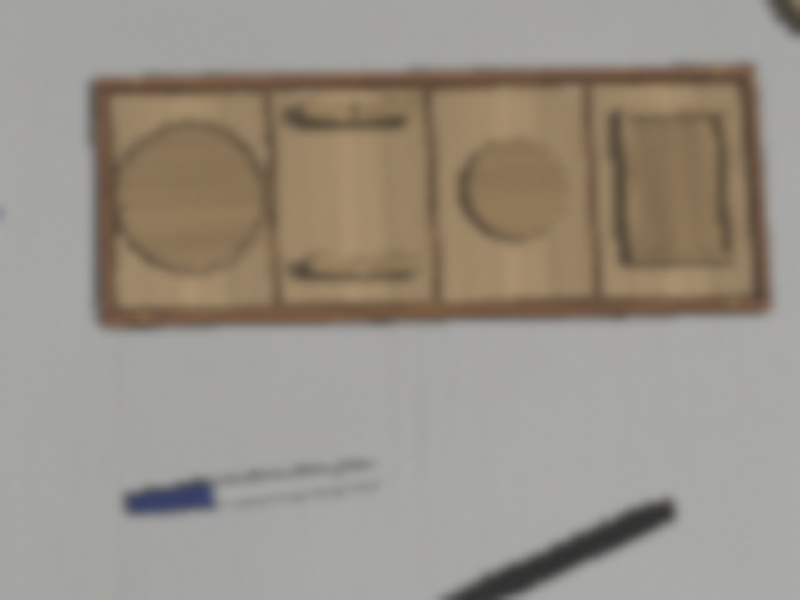

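```bash
python3 - <<'E'
from h import *
s=arm.observe(); print(Rn.from_rotvec(s['tcp_rot']).as_matrix().round(3))
T=cam('top');S=cam('scene')
def c2(p):return (310+p[0]/5,140+p[1]/5)
def c1(p):return (160+p[0]/5,130+p[1]/5)
q=[ray(T,c2(p),18) for p in [(93,80),(752,68),(768,310),(102,326)]]
for a in q: print(a.round(1))
q=np.array(q); print('centre',q.mean(0), [np.linalg.norm(q[i]-q[(i+1)%4]).round() for i in range(4)])
u=(q[0]-q[1]+q[3]-q[2]); u/=np.linalg.norm(u); print('row dir',u, np.degrees(np.arctan2(-u[0],u[1])))
c=q.mean(0)
for k in(1.5,.5,-.5,-1.5): print((c+k*88*u).round(1))
for n,p,z in [('ring',(190,198),28),('pad',(517,190),28),('bay',(672,188),30)]: print(n,ray(T,c2(p),z).round(1))
for n,p,z in [('tin',(648,484),54),('tinlow',(640,485),30),('big',(248,230),25),('small',(442,461),15),('stampftL',(155,467),14),('stampftU',(170,432),14),('sttop',(92,426),70),('penL',(485,276),4.5),('penR',(752,264),4.5)]: print(n,ray(T,c1(p),z).round(1))
for n,p in [('mkL',(126,503)),('mkR',(378,474)),('mkcapend',(212,494))]: print(n,ray(T,c2(p),8).round(1))
E
python3 - <<'E'
import cv2
im=cv2.imread('pics/scene0.png')
cv2.imwrite('pics/s1.png',cv2.resize(im[170:320,180:420],None,fx=3.3,fy=3.3,interpolation=cv2.INTER_CUBIC))
E
```

```text
[[ 0.972 -0.001  0.234]
 [-0.234 -0.002  0.972]
 [-0.    -1.    -0.002]]
[657.4   2.6  18. ]
[ 672.4 -360.9   18. ]
[ 537.8 -366.    18. ]
[521.9  -4.2  18. ]
centre [ 597.3920093 -182.1452712   18.       ] [np.float64(364.0), np.float64(135.0), np.float64(362.0), np.float64(136.0)]
row dir [-0.04251475  0.99909584  0.        ] 2.436650355313404
[591.8 -50.3  18. ]
[ 595.5 -138.2   18. ]
[ 599.3 -226.1   18. ]
[ 603. -314.   18.]
ring [591.1 -50.3  28. ]
pad [ 599.3 -227.4   28. ]
bay [ 601.8 -311.3   30. ]
tin [459.1 102.   54. ]
tinlow [460.2 107.5  30. ]
big [593.6 321.6  25. ]
small [472.2 214.4  15. ]
stampftL [466.2 366.9  14. ]
stampftU [485.1 360.   14. ]
sttop [482.2 384.2  70. ]
penL [574.7 196.5   4.5]
penR [584.4  50.9   4.5]
mkL [427.6 -18.9   8. ]
mkR [ 445.6 -154.9    8. ]
mkcapend [433.2 -65.2   8. ]
```

View pics/s1.png

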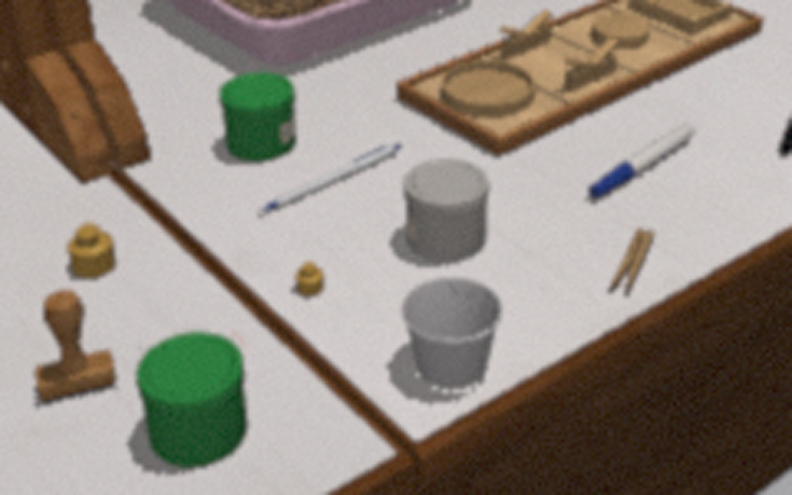

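Request:
{"op": "step_arm", "data": {
  "rows": [
    [[0,0,0],7,8.5],
    [[0,0,0],7,8.5],
    [[0,0,0],7,8.5],
    [[0,0,0],7,8.5],
    [[0,0,0],7,8.5],
    [[0,0,0],7,8.5],
    [[0,0,0],7,8.5],
    [[0,0,0],7,8.5],
    [[0,0,0],7,8.5],
    [[0,0,0],7,8.5],
    [[0,0,0],4.1,8.5]
  ]
}}

```text
time_s: 1.07
position: [145.9, 607.4, 252.7]
tcp_rot: [-1.227, 1.182, -1.183]
ft_force: [-0.2, 0.6, -0.3]
grip_width: 85.4
```

Request:
{"op": "step_arm", "data": {
  "rows": [
    [[1.9,0,2.7],0,6],
    [[1.9,0,2.7],0,6],
    [[1.9,0,2.7],0,6],
    [[1.9,0,2.7],0,6],
    [[1.9,0,2.7],0,6],
    [[1.9,0.5,2.7],0,6],
    [[1.9,0.5,2.7],0,6],
    [[1.9,0.5,2.7],0,6],
    [[1.9,1,2.7],0,6],
    [[1.9,1,2.7],0,6],
    [[1.9,1,2.7],0,6],
    [[1.9,1,2.7],0,6],
    [[1.9,1,2.7],0,6],
    [[1.9,1,2.7],0,6],
    [[1.9,1,2.7],0,6],
    [[1.9,1.1,2.9],0,6],
    [[0,0,0],0,6],
    [[0,0,0],0,6]
  ]
}}

```text
time_s: 2.57
position: [592.8, 320.2, 155.4]
tcp_rot: [-1.23, 1.183, -1.18]
ft_force: [-0.6, 0.7, -0.0]
grip_width: 59.8
```

```bash
cat >> h.py <<'E'
def rel(s,X,a=None):
    """tool-axis shift in cm to bring TCP to X, optionally after yaw to a(deg)"""
    R=Rn.from_rotvec(s['tcp_rot']).as_matrix(); a0=np.degrees(np.arctan2(R[0,2],R[1,2]))
    th=0 if a is None else a-a0
    R2=R@Rn.from_rotvec([0,np.radians(th),0]).as_matrix()
    return a0,th,(R2.T@(np.array(X)-s['position'])/10).round(2)
E
python3 - <<'E'
from h import *
s,im=snap('wrist','w1.png'); print(s['time_s'],s['position'],s['joint_positions'].round(2),s['grip_width']); print(Rn.from_rotvec(s['tcp_rot']).as_matrix().round(3))
C=cam('wrist',s); print(proj(C,[593.6,321.6,25]),proj(C,[482,384,70]),proj(C,[472,214,15]))
E
```

```text
2.5667 [592.81800382 320.24420053 155.39346817] [0.39 0.41 1.56 0.   1.17 0.35] 59.765275341841836
[[ 0.038 -0.003  0.999]
 [-0.999 -0.001  0.038]
 [ 0.001 -1.    -0.003]]
[322.01360021 193.3730441 ] [146.0999104  108.46051004] [186.49068816 297.37383795]
```

View pics/w1.png

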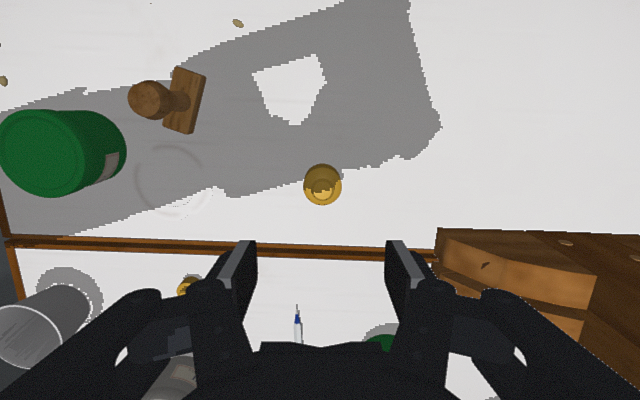

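```bash
cat > b.py <<'E'
from h import *
def blob(im,lo,hi,roi):
    x0,y0,x1,y1=roi; m=cv2.inRange(cv2.cvtColor(im,cv2.COLOR_RGB2HSV)[y0:y1,x0:x1],lo,hi)
    cs,_=cv2.findContours(m,cv2.RETR_EXTERNAL,cv2.CHAIN_APPROX_NONE); c=max(cs,key=cv2.contourArea)+np.array([[x0,y0]])
    return c
E
python3 - <<'E'
from b import *
im=cv2.imread('pics/w1.png')[:,:,::-1].copy()
s=arm.observe();C=cam('wrist',s)
c=blob(im,(15,90,40),(35,255,255),(295,155,350,215)); print('weight',cv2.minEnclosingCircle(c),cv2.boundingRect(c))
(u,v),r=cv2.minEnclosingCircle(c)
for z in (15,20,34): print(z,ray(C,(u,v),z).round(1))
c=blob(im,(5,80,40),(20,255,255),(120,60,212,138)); print('stamp',cv2.boundingRect(c),cv2.contourArea(c))
for n,p,z in[('c1',(178,66),20),('c2',(208,73),20),('c3',(194,135),20),('c4',(163,128),20),('top',(145,98),72)]: print(n,ray(C,p,z).round(1))
cv2.imwrite('pics/w1c.png',cv2.resize(im[50:150,110:225,::-1],None,fx=6,fy=6)); cv2.imwrite('pics/w1d.png',cv2.resize(im[150:220,280:370,::-1],None,fx=6,fy=6))
E
```

```text
weight ((321.61627197265625, 184.12791442871094), 20.650583267211914) (304, 164, 38, 41)
15 [592.4 327.9  15. ]
20 [592.3 329.1  20. ]
34 [592.2 332.5  34. ]
stamp (128, 67, 78, 67) 3099.0
c1 [481.5 415.3  20. ]
c2 [503.6 411.3  20. ]
c3 [490.1 364.9  20. ]
c4 [466.1 369.3  20. ]
top [481.8 391.2  72. ]
```

View pics/w1c.png

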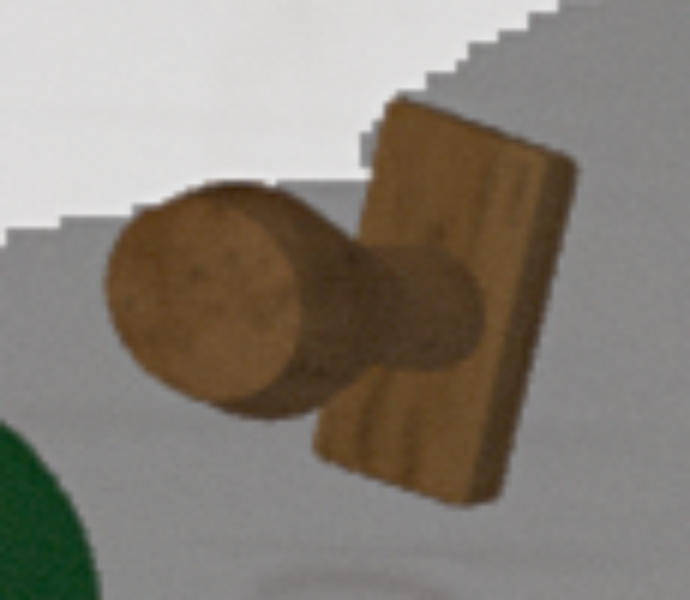

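View pics/w1d.png

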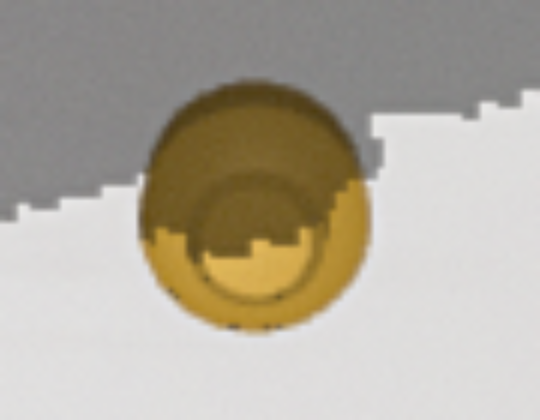

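```bash
python3 - <<'E'
from b import *
s=arm.observe();C=cam('wrist',s)
print('knob',ray(C,(322.8,193),34)); print('front rim',ray(C,(322,205),20)+[0,16,0],'base rear',ray(C,(322,164),0)-[0,16,0],ray(C,(323,185),10))
for n,p,z in[('stamp',(144,99),73),('handle base',(110+430/6,50+305/6),17)]: print(n,ray(C,p,z).round(1))
for f in(12,16,20): print(f,np.mean([ray(C,(110+a/6,50+b/6),f) for a,b in[(400,97),(545,155),(465,505),(315,450)]],0))
print(rel(s,[593.1,325.5,30]))
E
```

```text
knob [593.38758875 325.4008636   34.        ]
front rim [593.39344589 327.20228387  20.        ] base rear [592.16332244 326.35425345   0.        ] [593.6655971  326.01893431  10.        ]
stamp [481.7 390.6  73. ]
handle base [481.1 390.4  17. ]
12 [479.0723006 390.2715886  12.       ]
16 [480.74069213 390.277702    16.        ]
20 [482.40908366 390.2838154   20.        ]
(np.float64(87.70210058066743), 0, array([-0.41, 12.62,  0.15]))
```

Request:
{"op": "step_arm", "data": {
  "rows": [
    [[-0.58,1,0.08],0,6],
    [[0,2.5,0],0,6],
    [[0,3,0],0,6],
    [[0,2.5,0],0,6],
    [[0,2,0],0,6],
    [[0,1.5,0],0,6],
    [[0,0.8,0],0,6],
    [[0,0,0],0,6]
  ]
}}

```text
time_s: 3.28
position: [590.6, 328.2, 22.0]
tcp_rot: [-1.233, 1.179, -1.177]
ft_force: [0.1, -0.6, 0.8]
grip_width: 59.9
```

Request:
{"op": "step_arm", "data": {
  "rows": [
    [[0,0,0],0,4.5],
    [[0,0,0],0,3.5],
    [[0,0,0],0,2.5],
    [[0,0,0],0,2.5],
    [[0,0,0],0,2.5],
    [[0,0,0],0,2.5],
    [[0,0,0],0,2.5]
  ],
  "newtons": 50
}}

```text
time_s: 3.87
position: [594.7, 328.7, 26.7]
tcp_rot: [-1.224, 1.177, -1.179]
ft_force: [0.8, 1.2, 6.6]
grip_width: 29.8
```

```bash
python3 - <<'E'
from h import *
s,im=snap('wrist','w2.png'); print(s['time_s'],s['position'],s['grip_width'],s['ft_force'])
E
```

```text
3.8667 [594.66894247 328.73775509  26.66605673] 29.7749303213756 [0.83018647 1.21982186 6.5686984 ]
```

View pics/w2.png

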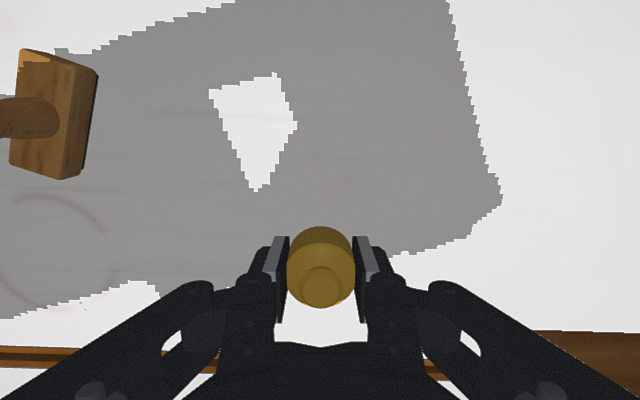

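Request:
{"op": "step_arm", "data": {
  "rows": [
    [[0,-1,0],0,2.5],
    [[0,-2.5,0],0,2.5],
    [[0,-3,0],0,2.5],
    [[0,-3,0],0,2.5],
    [[0,-2.5,0],0,2.5],
    [[0.8,-1,0],0,2.5],
    [[2,0,0],0,2.5],
    [[2.5,0,0],0,2.5]
  ]
}}

```text
time_s: 4.58
position: [594.8, 275.1, 154.9]
tcp_rot: [-1.229, 1.176, -1.177]
ft_force: [1.1, -0.7, -2.3]
grip_width: 30.0
```

Request:
{"op": "step_arm", "data": {
  "rows": [
    [[3,0,-0.1],0,2.5],
    [[3,0,-0.1],0,2.5],
    [[3,0,-0.1],0,2.5],
    [[3,0,-0.1],0,2.5],
    [[3,0,-0.1],0,2.5],
    [[3,0,-0.1],0,2.5],
    [[3,0,-0.1],0,2.5],
    [[3,0,-0.1],0,2.5],
    [[3,0,-0.1],0,2.5],
    [[3,0,-0.1],0,2.5],
    [[3,0,-0.1],0,2.5],
    [[3,0,-0.1],0,2.5],
    [[3,0,-0.1],0,2.5],
    [[3,0,-0.1],0,2.5],
    [[3,0,-0.1],0,2.5],
    [[2.5,0,-0.1],0,2.5],
    [[2,0,0],0,2.5],
    [[0.4,0,0],0,2.5],
    [[0,0,0],0,2.5],
    [[0,0,0],0,2.5]
  ]
}}

```text
time_s: 6.25
position: [598.6, -223.7, 153.0]
tcp_rot: [-1.229, 1.182, -1.176]
ft_force: [0.4, -0.3, -1.3]
grip_width: 29.8
```

```bash
python3 - <<'E'
from h import *
s,im=snap('wrist','w3.png'); print(s['time_s'],s['position'],s['grip_width'],s['ft_force']); C=cam('wrist',s)
for X in [[591.8,-50.3,28],[595.5,-138.2,47],[599.3,-226.5,28],[603,-314,30]]: print(proj(C,X))
E
```

```text
6.25 [ 598.63705226 -223.71390605  153.01894852] 29.78506435509392 [ 0.38668702 -0.30342079 -1.29502151]
[321.43043637 -59.95964904]
[321.49579476  81.31614537]
[321.58257798 200.57904104]
[321.6150874  298.35914342]
```

View pics/w3.png

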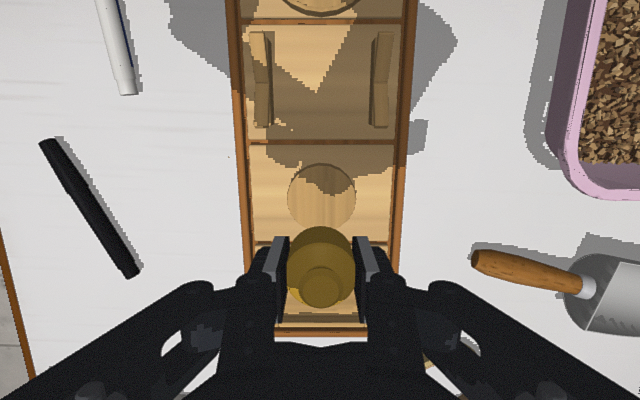

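```bash
python3 - <<'E'
from h import *
s=arm.observe(); print(s['position']); C=cam('wrist',s)
im=cv2.imread('pics/w3.png')
cv2.imwrite('pics/w3c.png',cv2.resize(im[150:320,260:385],None,fx=3.5,fy=3.5,interpolation=cv2.INTER_CUBIC))
print('knob',ray(C,(321,287),160)); print('pad',ray(C,(322,196.5),28), ray(C,(288,195),28),ray(C,(356,195),28),ray(C,(322,163),28),ray(C,(322,231),28))
E
```

```text
[ 598.8987416  -223.13440788  153.2150886 ]
knob [ 598.98497487 -223.26248329  160.        ]
pad [ 599.7967936  -222.60840275   28.        ] [ 572.74891289 -222.51660086   28.        ] [ 626.72875728 -220.22792662   28.        ] [ 598.63259011 -195.74646616   28.        ] [ 601.06912215 -251.9651338    28.        ]
```

View pics/w3c.png

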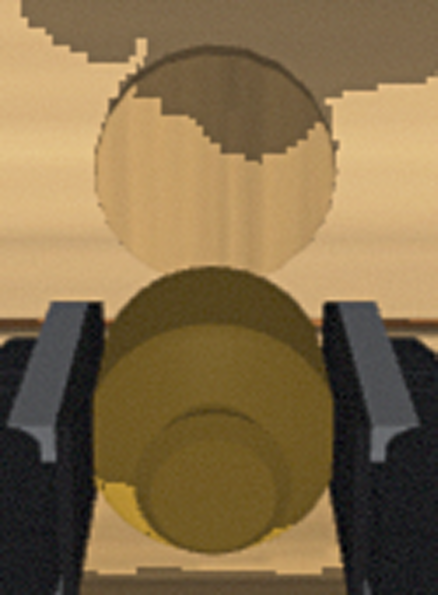

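Request:
{"op": "step_arm", "data": {
  "rows": [
    [[0,2,0.05],0,2.5],
    [[0,2.5,0],0,2.5],
    [[0,2.5,0],0,2.5],
    [[0,1.5,0],0,2.5],
    [[0,0.7,0],0,2.5],
    [[0,0.4,0],0,2.5],
    [[0,0,0],0,2.5]
  ]
}}

```text
time_s: 6.88
position: [600.3, -223.6, 57.9]
tcp_rot: [-1.229, 1.179, -1.177]
ft_force: [1.0, 0.2, -1.2]
grip_width: 29.9
```

Request:
{"op": "step_arm", "data": {
  "rows": [
    [[0,0.15,0],0,2.5],
    [[0,0.1,0],0,2.5],
    [[0,0,0],0,2.5]
  ]
}}

```text
time_s: 7.13
position: [601.3, -224.7, 57.2]
tcp_rot: [-1.228, 1.176, -1.18]
ft_force: [-0.2, -0.2, -0.6]
grip_width: 29.7
```

Request:
{"op": "step_arm", "data": {
  "rows": [
    [[0,0.1,0],0,2.5],
    [[0,0.1,0],0,2.5],
    [[0,0,0],0,2.5]
  ]
}}

```text
time_s: 7.38
position: [601.0, -224.7, 54.7]
tcp_rot: [-1.228, 1.177, -1.18]
ft_force: [0.2, 0.7, 0.9]
grip_width: 29.6
```

Request:
{"op": "step_arm", "data": {
  "rows": [
    [[0,0.1,0],0,2.5],
    [[0,0,0],0,2.8],
    [[0,0,0],0,3.2],
    [[0,0,0],0,3.8],
    [[0,0,0],0,4.5],
    [[0,0,0],0,4.5],
    [[0,-1,0],0,4.5],
    [[0,-2.5,0],0,4.5],
    [[0,-3,0],0,4.5],
    [[0,-3,0],0,4.5],
    [[0,-1,0],0,4.5],
    [[0,0,0],0,4.5]
  ]
}}

```text
time_s: 8.38
position: [603.3, -225.7, 163.0]
tcp_rot: [-1.226, 1.17, -1.185]
ft_force: [1.1, -0.8, 0.1]
grip_width: 44.8
```

```bash
python3 - <<'E'
from b import *
s,im=snap('wrist','w4.png'); print(s['time_s'],s['position'],s['grip_width'],s['ft_force']); C=cam('wrist',s)
print(rel(s,[482,390.5,200],17.4-0))
E
```

```text
8.3833 [ 603.2699551  -225.65530823  163.00847857] 44.75642929096109 [ 1.13346023 -0.77673308  0.0572861 ]
(np.float64(87.60558137993543), np.float64(-70.20558137993544), array([-29.96,  -4.06,  55.16]))
```

View pics/w4.png

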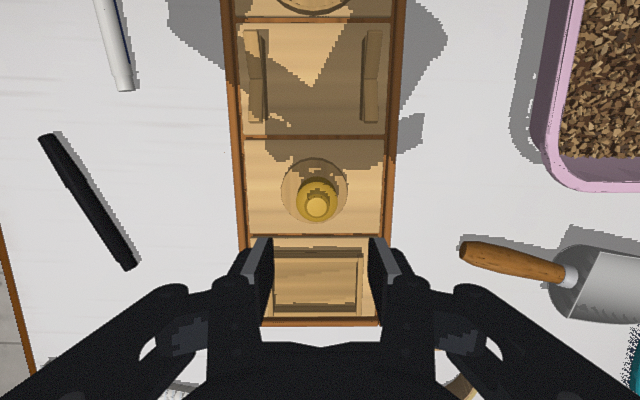

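```bash
python3 - <<'E'
from b import *
s=arm.observe();print(s['position'],s['qd']); C=cam('wrist',s)
im=cv2.imread('pics/w4.png')
cv2.imwrite('pics/w4c.png',cv2.resize(im[140:240,260:370],None,fx=6,fy=6,interpolation=cv2.INTER_CUBIC))
E
```

```text
[ 601.63341346 -224.85856771  160.05104522] [-0.00126385  0.0435781   0.05658725 -0.00065409  0.0011341   0.00113058]
```

View pics/w4c.png

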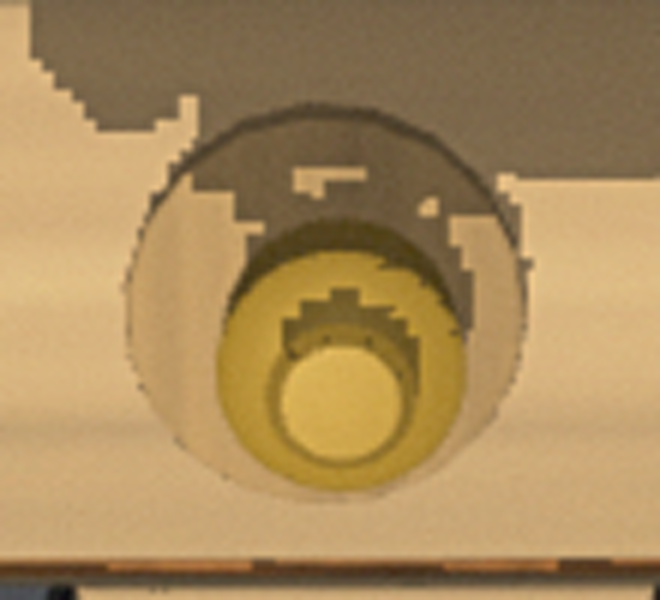

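Request:
{"op": "step_arm", "data": {
  "rows": [
    [[-1.5,-0.5,-0.3],0,5],
    [[-3,-0.5,-0.5],0,5],
    [[-3.2,0,-0.5],0,5],
    [[-3.2,0,-0.5],0,5],
    [[-3.2,0,-0.5],0,5],
    [[-3.2,0,-0.5],0,5],
    [[-3.2,0,-0.5],0,5],
    [[-3.2,0,-0.5],0,5],
    [[-3.2,0,-0.5],0,5],
    [[-3.2,0,-0.5],0,5],
    [[-3.2,0,-0.5],0,5],
    [[-3.2,0,-0.5],0,5],
    [[-3.2,0,-0.5],0,5],
    [[-3.2,0,-0.5],0,5],
    [[-3.2,0,-0.5],0,5],
    [[-3.2,0,-0.5],0,5],
    [[-3.2,0,-0.5],0,5],
    [[-3.2,0,-0.5],0,5],
    [[-3.2,0,-0.4],0,5],
    [[-3,0,0],0,5]
  ]
}}

```text
time_s: 10.1
position: [478.9, 391.4, 164.7]
tcp_rot: [-1.236, 1.181, -1.177]
ft_force: [0.7, 0.3, 1.0]
grip_width: 50.2
```

Request:
{"op": "step_arm", "data": {
  "rows": [
    [[-2,0,0],-7,5],
    [[-1,0,0],-7,5],
    [[0,0,0],-7,5],
    [[0,0,0],-7,5],
    [[0,0,0],-7,5],
    [[0,0,0],-7,5],
    [[0,0,0],-7,5],
    [[0,0,0],-7,5],
    [[0,0,0],-7,5],
    [[0,0,0],-7,5],
    [[0,0,0],0,5],
    [[0,0,0],0,5]
  ]
}}

```text
time_s: 11.1
position: [478.3, 419.6, 165.4]
tcp_rot: [-1.56, 0.246, -0.241]
ft_force: [-0.2, 0.4, -0.7]
grip_width: 50.6
```

```bash
python3 - <<'E'
from b import *
s,im=snap('wrist','w5.png'); print(s['time_s'],s['position'],s['grip_width'],s['qd'].round(3)); C=cam('wrist',s)
print(rel(s,[481.8,390.5,63],17.4),proj(C,[481.8,390.5,73]))
cv2.imwrite('pics/w5c.png',cv2.resize(im[60:280,190:460,::-1],None,fx=2.6,fy=2.6,interpolation=cv2.INTER_CUBIC))
E
```

```text
11.1 [478.31003619 419.61860211 165.42425135] 50.55553411371069 [-0.002 -0.006 -0.012 -0.002 -0.001  0.003]
(np.float64(17.763745854340872), np.float64(-0.36374585434087336), array([ 1.23, 10.25, -2.64])) [282.41949126 225.9237296 ]
```

View pics/w5.png

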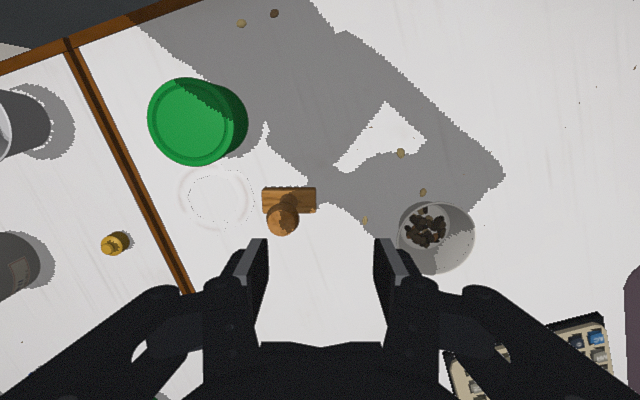

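View pics/w5c.png

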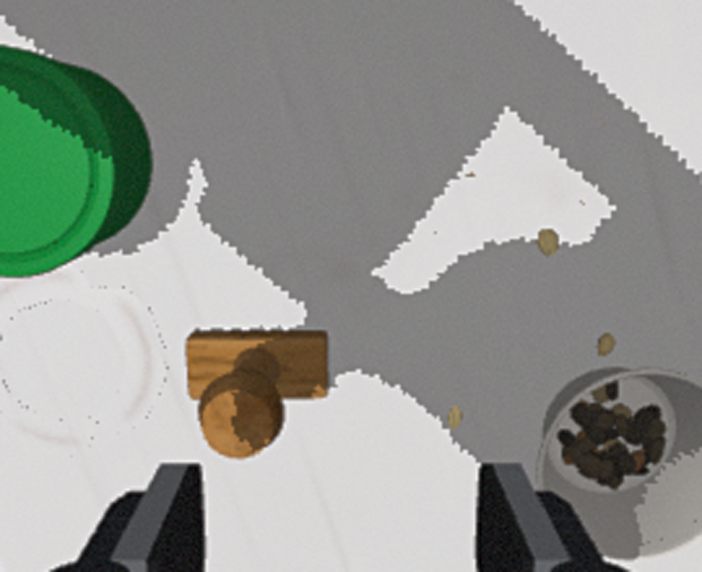

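```bash
python3 - <<'E'
from b import *
s=arm.observe();C=cam('wrist',s); print(s['position'])
for v in ((283,222),(283,224)): print(ray(C,v,73))
T=cam('top'); print(ray(T,(142,191),60))
E
```

```text
[478.70427745 419.72933599 165.92209848]
[479.76363403 391.92439449  73.        ]
[481.18209545 391.42030539  73.        ]
[543.99114982 484.36954181  60.        ]
```

Request:
{"op": "step_arm", "data": {
  "rows": [
    [[0.5,0,-1.3],0,5],
    [[0.5,0,-1.35],0,5],
    [[0,1.5,0],0,5],
    [[0,2.5,0],0,5],
    [[0,2.5,0],0,5],
    [[0,2,0],0,5],
    [[0,1.2,0],0,5],
    [[0,0.5,0],0,5],
    [[0,0,0],0,5],
    [[0,0,0],0,3.5],
    [[0,0,0],0,2.5],
    [[0,0,0],0,1.8],
    [[0,0,0],0,1.8],
    [[0,0,0],0,1.8],
    [[0,0,0],0,1.8]
  ],
  "newtons": 40
}}

```text
time_s: 12.4
position: [482.9, 392.4, 67.7]
tcp_rot: [-1.556, 0.239, -0.243]
ft_force: [-0.9, -2.2, 4.9]
grip_width: 21.7
```

```bash
python3 - <<'E'
from b import *
s,im=snap('wrist','w6.png'); print(s['time_s'],s['position'],s['grip_width'],s['ft_force'])
E
```

```text
12.4 [482.86536646 392.43382433  67.74125379] 21.675033721046212 [-0.94577968 -2.22237972  4.85571364]
```

View pics/w6.png

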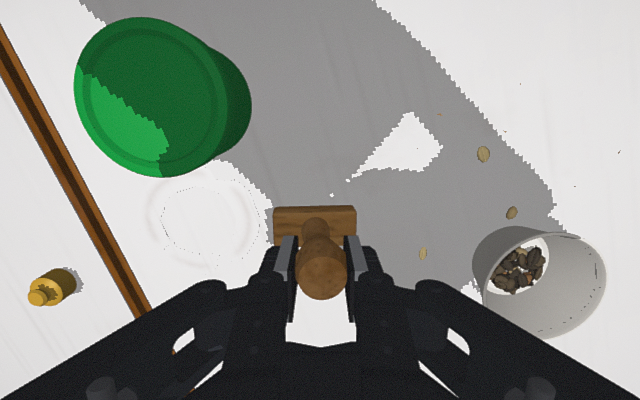

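Request:
{"op": "step_arm", "data": {
  "rows": [
    [[0,-1,0],0,1.8],
    [[0,-2,0],0,1.8],
    [[0,-3,0],0,1.8],
    [[0,-3,0],0,1.8],
    [[0,-2.5,0],0,1.8],
    [[0,-1.5,0],0,1.8],
    [[0.6,0,-1.2],0,1.8],
    [[1,0,-2],0,1.8],
    [[1.4,0,-2.7],0,1.8],
    [[1.4,0,-2.7],0,1.8],
    [[1.4,0,-2.7],0,1.8],
    [[1.4,0,-2.7],0,1.8],
    [[1.4,0,-2.7],0,1.8],
    [[1.4,0,-2.7],0,1.8],
    [[1.4,0,-2.7],0,1.8],
    [[1.4,0,-2.7],0,1.8],
    [[1.4,0,-2.7],0,1.8],
    [[1.4,0,-2.7],0,1.8],
    [[1.4,0,-2.7],0,1.8],
    [[1.4,0,-2.7],0,1.8]
  ]
}}

```text
time_s: 14.12
position: [547.8, -5.1, 194.1]
tcp_rot: [-1.558, 0.244, -0.239]
ft_force: [0.8, 0.9, -1.5]
grip_width: 21.6
```

Request:
{"op": "step_arm", "data": {
  "rows": [
    [[1.4,0,-2.7],0,1.8],
    [[1.4,0,-2.7],0,1.8],
    [[1.4,0,-2.7],0,1.8],
    [[1.4,0,-2.7],0,1.8],
    [[1.4,0,-2.7],0,1.8],
    [[1.4,0,-2.7],0,1.8],
    [[1.4,0,-2.7],0,1.8],
    [[1.4,0,-2.7],0,1.8],
    [[1.4,0,-2.7],0,1.8],
    [[0.6,0,-1.2],7,1.8],
    [[0,0,0],7,1.8],
    [[0,0,0],7,1.8],
    [[0,0,0],7,1.8],
    [[0,0,0],7,1.8],
    [[0,0,0],7,1.8],
    [[0,0,0],7,1.8],
    [[0,0,0],7,1.8],
    [[0,0,0],7,1.8],
    [[0,0,0],7,1.8]
  ]
}}

```text
time_s: 15.7
position: [596.3, -286.0, 193.7]
tcp_rot: [-1.227, 1.186, -1.18]
ft_force: [0.7, 0.9, -0.5]
grip_width: 21.5
```

Request:
{"op": "step_arm", "data": {
  "rows": [
    [[0,0,0],0,1.8],
    [[0,0,0],0,1.8]
  ]
}}

```text
time_s: 15.87
position: [596.7, -286.0, 194.2]
tcp_rot: [-1.231, 1.179, -1.174]
ft_force: [-0.1, 0.5, -1.0]
grip_width: 21.6
```

```bash
python3 - <<'E'
from b import *
s,im=snap('wrist','w7.png'); print(s['time_s'],s['position'],s['grip_width'],s['ft_force'],s['qd'].round(2)); C=cam('wrist',s)
print(rel(s,[602.5,-312,87],87.6),proj(C,[602.5,-312,30]))
E
```

```text
15.8667 [ 596.74441646 -285.97376482  194.23661315] 21.64545601834468 [-0.07517085  0.47757742 -0.99645679] [ 0.   -0.   -0.01  0.    0.   -0.  ]
(np.float64(87.45330828079024), np.float64(0.14669171920975543), array([ 2.64, 10.72,  0.49])) [325.771758   212.73469657]
```

View pics/w7.png

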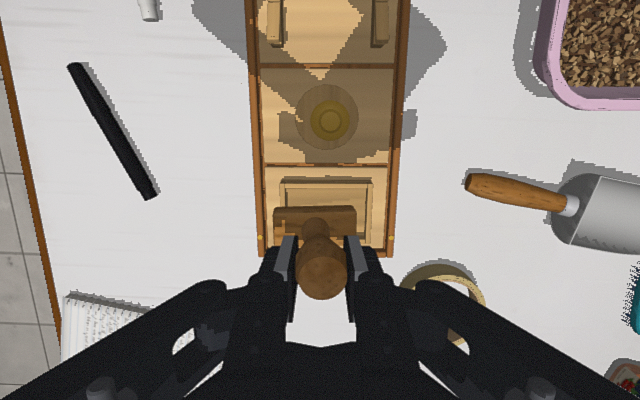

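```bash
python3 - <<'E'
from b import *
s=arm.observe();C=cam('wrist',s); print(s['position'])
im=cv2.imread('pics/w7.png')
cv2.imwrite('pics/w7c.png',cv2.resize(im[150:270,250:400],None,fx=5,fy=5,interpolation=cv2.INTER_CUBIC))
for p in[(283,180),(371,179),(326,179)]: print(ray(C,p,30)-[0,30,0])
for p in [(327,121),(327,118)]: print('weight',ray(C,p,62))
E
```

```text
[ 596.99157344 -286.02193979  194.53346105]
[ 562.40525936 -312.59129668   30.        ]
[ 642.31487714 -308.09421355   30.        ]
[ 601.45258706 -309.9173441    30.        ]
weight [ 599.13663033 -227.26373283   62.        ]
weight [ 599.02491373 -225.02606084   62.        ]
```

View pics/w7c.png

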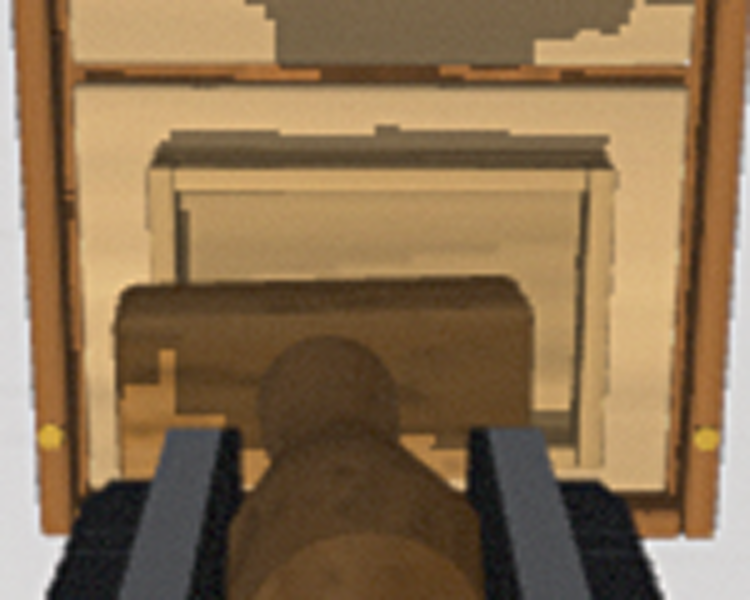

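```bash
python3 - <<'E'
from b import *
s=arm.observe();C=cam('wrist',s); p=s['position']; print(p)
print(proj(C,[p[0],p[1],199.5]))
# foot: rear top edge seen at v=150+285/5
print([ray(C,(250+x/5,150+y/5),126.5+15).round(1) for x,y in [(120,290),(525,285),(325,282)]], ray(C,(325,233),141))
print(ray(C,(321,278),199.5), rel(s,[602,-313,87],87.6))
E
python3 -c "
import cv2
im=cv2.imread('pics/w7.png');cv2.imwrite('pics/w7d.png',cv2.resize(im[190:310,260:390],None,fx=5,fy=5,interpolation=cv2.INTER_CUBIC))"
```

```text
[ 596.99157344 -286.02193979  194.53346105]
[320.79960239 284.28734436]
[array([ 569.8, -273.4,  141.5]), array([ 615.7, -270.7,  141.5]), array([ 593. , -271.4,  141.5])] [ 599.50291727 -287.47511131  141.        ]
[ 596.94509298 -283.17655538  199.5       ] (np.float64(87.46139367256211), np.float64(0.13860632743788415), array([ 2.73, 10.75,  0.41]))
```

View pics/w7d.png

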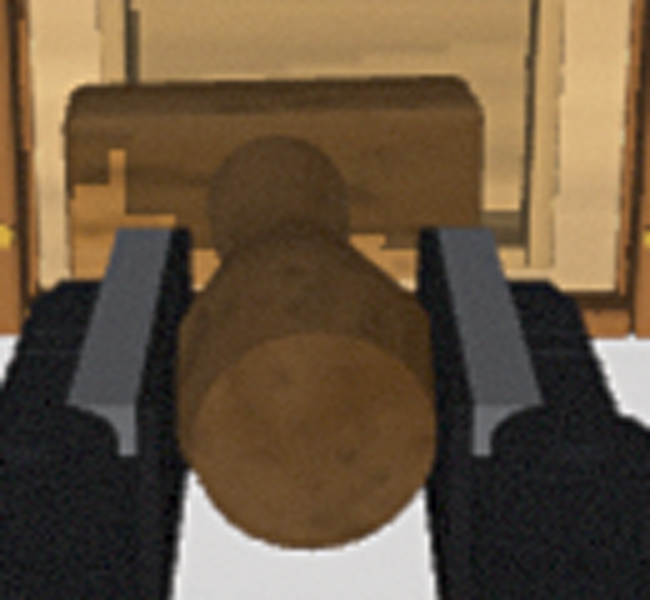

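Request:
{"op": "step_arm", "data": {
  "rows": [
    [[1.4,0,0.25],0,1.8],
    [[1.5,0,0.25],0,1.8],
    [[0,1.5,0],0,1.8],
    [[0,2.5,0],0,1.8],
    [[0,2.5,0],0,1.8],
    [[0,2,0],0,1.8],
    [[0,1.2,0],0,1.8],
    [[0,0.5,0],0,1.8],
    [[0,0.2,0],0,1.8],
    [[0,0,0],0,1.8]
  ]
}}

```text
time_s: 16.75
position: [604.5, -315.0, 91.9]
tcp_rot: [-1.229, 1.178, -1.179]
ft_force: [0.5, -0.7, -0.7]
grip_width: 21.9
```

Request:
{"op": "step_arm", "data": {
  "rows": [
    [[0,0.1,0],0,1.8],
    [[0,0.1,0],0,1.8],
    [[0,0.1,0],0,1.8],
    [[0,0,0],0,1.8]
  ]
}}

```text
time_s: 17.08
position: [604.7, -315.0, 89.7]
tcp_rot: [-1.228, 1.177, -1.179]
ft_force: [0.2, -0.1, -1.5]
grip_width: 21.7
```

```bash
python3 - <<'E'
from b import *
s,im=snap('wrist','w8.png'); print(s['time_s'],s['position'],s['grip_width'],s['ft_force'],s['qd'].round(2))
E
```

```text
17.0833 [ 604.70723679 -315.0353045    89.67933997] 21.710776483876387 [ 0.1791543  -0.13836753 -1.52648   ] [ 0.  0.  0. -0.  0. -0.]
```

View pics/w8.png

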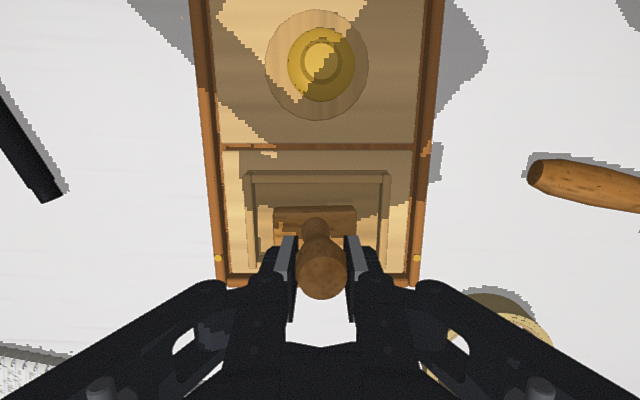

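Request:
{"op": "step_arm", "data": {
  "rows": [
    [[0,0.1,0],0,1.8],
    [[0,0.1,0],0,1.8],
    [[0,0.1,0],0,1.8],
    [[0,0,0],0,1.8]
  ]
}}

```text
time_s: 17.47
position: [604.5, -315.3, 86.9]
tcp_rot: [-1.229, 1.178, -1.179]
ft_force: [-1.4, 0.7, 3.3]
grip_width: 21.5
```

Contact. I'll open gently and rise.

Request:
{"op": "step_arm", "data": {
  "rows": [
    [[0,0,0],0,2.3],
    [[0,0,0],0,2.6],
    [[0,0,0],0,3],
    [[0,0,0],0,3.6],
    [[0,0,0],0,4.2],
    [[0,0,0],0,4.5],
    [[0,-1,0],0,4.5],
    [[0,-2,0],0,4.5],
    [[0,-3,0],0,4.5],
    [[0,-3,0],0,4.5],
    [[0,-1,0],0,4.5],
    [[0,0,0],0,4.5],
    [[0,0,0],0,4.5]
  ]
}}

```text
time_s: 18.55
position: [604.5, -315.0, 186.5]
tcp_rot: [-1.228, 1.177, -1.18]
ft_force: [-0.0, -1.1, -0.5]
grip_width: 45.0
```

```bash
python3 - <<'E'
from b import *
s,im=snap('wrist','w9.png'); print(s['time_s'],s['position'],s['grip_width'],s['ft_force'],s['qd'].round(2))
for a in (82.5,): print(rel(s,[459,104,190],90), rel(s,[436.6,-87,190],82.5))
E
```

```text
18.55 [ 604.51886157 -314.95868973  186.52154478] 44.99438390005726 [-0.0428663  -1.07557775 -0.52915936] [-0.    0.04  0.05  0.    0.   -0.  ]
(np.float64(87.60869162077019), np.float64(2.3913083792298124), array([-41.9 ,  -0.41, -14.55])) (np.float64(87.60869162077019), np.float64(-5.108691620770188), array([-24.79,  -0.39, -13.67]))
```

View pics/w9.png

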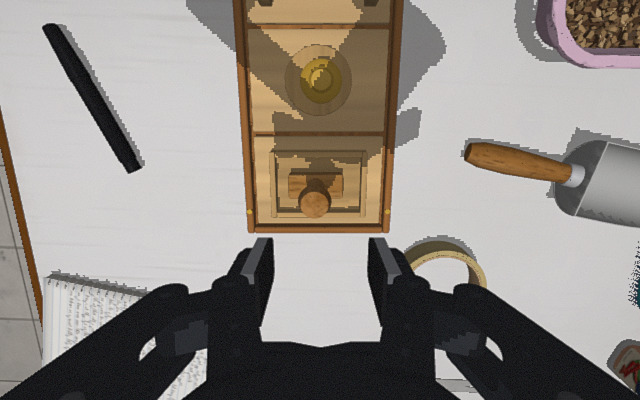

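Request:
{"op": "step_arm", "data": {
  "rows": [
    [[0,0,0],-5.1,5],
    [[-1.5,0,-0.8],0,5],
    [[-2.5,0,-1.4],0,5],
    [[-2.5,0,-1.4],0,5],
    [[-2.5,0,-1.4],0,5],
    [[-2.5,0.5,-1.4],0,5],
    [[-2.5,0.5,-1.4],0,5],
    [[-2.5,1,-1.4],0,5],
    [[-2.5,1,-1.4],0,5],
    [[-2.5,0.5,-1.4],0,5],
    [[-2.5,0,-1.4],0,5],
    [[-0.8,0,-0.3],0,5],
    [[0,0,0],0,5],
    [[0,0,0],0,5]
  ]
}}

```text
time_s: 19.77
position: [435.8, -86.7, 149.9]
tcp_rot: [-1.269, 1.112, -1.111]
ft_force: [0.6, -0.1, 1.0]
grip_width: 50.1
```

```bash
python3 - <<'E'
from b import *
s,im=snap('wrist','w10.png'); print(s['time_s'],s['position'],s['grip_width'],s['qd'].round(2))
C=cam('wrist',s); print(proj(C,[436.6,-87,8]))
E
```

```text
19.7667 [435.80251796 -86.71509358 149.87086242] 50.12837777769693 [-0.02  0.01 -0.04 -0.   -0.    0.  ]
[321.48765187 191.91456407]
```

View pics/w10.png

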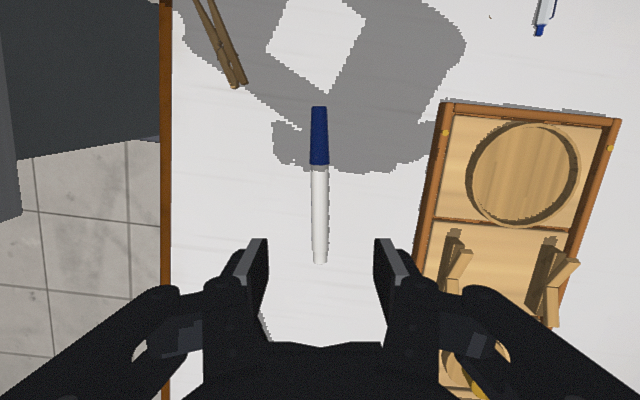

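```bash
python3 - <<'E'
from b import *
s=arm.observe();C=cam('wrist',s); p=s['position']; print(p)
a=ray(C,(319.2,106),9);b=ray(C,(320.3,264),8); m=(a+b)/2; d=b-a
print(a,b,m,np.linalg.norm(d),np.degrees(np.arctan2(d[0],-d[1])), rel(s,[m[0],m[1],24]))
a=ray(C,(311,166),8);b=ray(C,(329,166),8);print(a,b,np.linalg.norm(a-b))
for q,z in [((523,172),28)]: print('ring',ray(C,q,z))
E
python3 -c "
import cv2
im=cv2.imread('pics/w10.png');cv2.imwrite('pics/w10c.png',cv2.resize(im[100:240,430:630],None,fx=4,fy=4,interpolation=cv2.INTER_CUBIC))"
```

```text
[436.65502502 -87.35762154 150.51751246]
[426.65010528 -18.58755985   9.        ] [ 445.46861792 -154.98717458    8.        ] [436.0593616  -86.78736721   8.5       ] 137.6952842965658 7.85528066356005 (np.float64(82.50054641731924), 0, array([-0.07, 12.65, -0.05]))
[426.10694978 -66.96111219   8.        ] [440.90939613 -65.01458467   8.        ] 14.929882360945154
ring [588.75524794 -46.61994551  28.        ]
```

View pics/w10c.png

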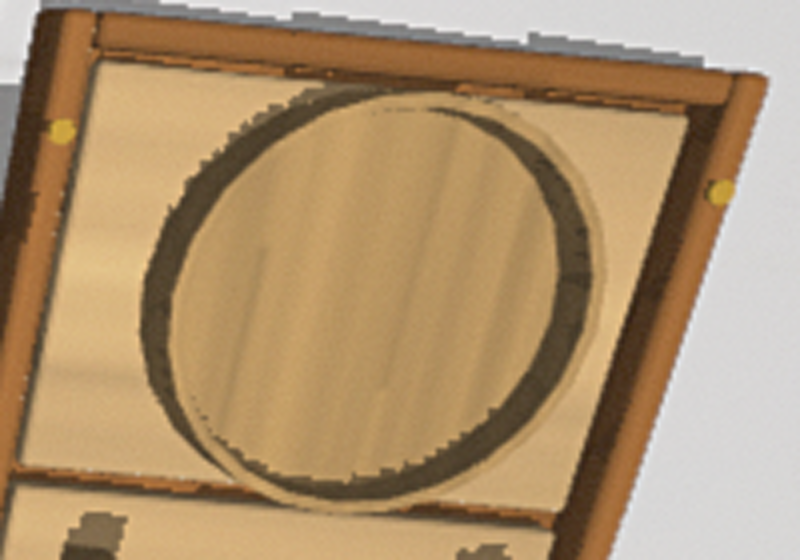

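Request:
{"op": "step_arm", "data": {
  "rows": [
    [[0,1.5,-0.05],0,3.5],
    [[0,2.5,0],0,3.2],
    [[0,3,0],0,3.2],
    [[0,2.5,0],0,3.2],
    [[0,1.7,0],0,3.2],
    [[0,1,0],0,3.2],
    [[0,0.4,0],0,3.2],
    [[0,0,0],0,3.2],
    [[0,0,0],0,2.2],
    [[0,0,0],0,1],
    [[0,0,0],0,1],
    [[0,0,0],0,1],
    [[0,0,0],0,1]
  ],
  "newtons": 35
}}

```text
time_s: 20.9
position: [436.9, -87.3, 26.0]
tcp_rot: [-1.267, 1.11, -1.115]
ft_force: [-0.5, -0.9, 3.7]
grip_width: 14.1
```

```bash
python3 - <<'E'
from b import *
s,im=snap('wrist','w11.png'); print(s['time_s'],s['position'],s['grip_width'],s['ft_force'],s['qd'].round(2))
E
```

```text
20.9 [436.86400596 -87.32503247  26.03389754] 14.051349690692307 [-0.50502139 -0.88725497  3.66296329] [ 0.  0. -0. -0.  0. -0.]
```

View pics/w11.png

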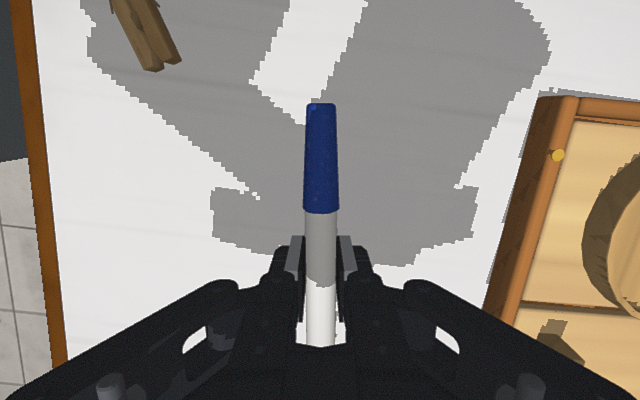

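Request:
{"op": "step_arm", "data": {
  "rows": [
    [[0,-1,0],0,1],
    [[0,-2,0],0,1],
    [[0,-3,0],0,1],
    [[0,-3,0],0,1],
    [[0,-2,0],0,1],
    [[0,-1,0],0,1],
    [[0,0,0],-7,1],
    [[0,0,0],-7,1],
    [[0,0,0],-7,1],
    [[0,0,0],-7,1],
    [[0,0,0],-7,1],
    [[0,0,0],-7,1],
    [[0,0,0],-7,1],
    [[0,0,0],-7,1],
    [[0,0,0],-7,1],
    [[0,0,0],-7,1],
    [[0,0,0],-7,1],
    [[0,0,0],-7,1],
    [[0,0,0],-0.9,1],
    [[0,0,0],0,1]
  ]
}}

```text
time_s: 22.62
position: [434.8, -86.5, 144.2]
tcp_rot: [-1.57, -0.03, 0.032]
ft_force: [-0.6, 0.4, 0.9]
grip_width: 13.9
```

Request:
{"op": "step_arm", "data": {
  "rows": [
    [[1,0,-0.4],0,1],
    [[2,0,-0.7],0,1],
    [[2.5,0,-0.9],0,1],
    [[2.5,0,-0.9],0,1],
    [[2.5,0,-0.9],0,1],
    [[2.5,0,-0.9],0,1],
    [[1.7,0,-0.6],0,1],
    [[1,0,-0.3],0,1],
    [[0,0,0],0,1],
    [[0,0,0],0,1],
    [[0,0,0],0,1]
  ]
}}

```text
time_s: 23.53
position: [594.1, -136.0, 144.1]
tcp_rot: [-1.57, -0.031, 0.033]
ft_force: [-1.0, -0.3, -0.3]
grip_width: 13.6
```

```bash
python3 - <<'E'
from b import *
s,im=snap('wrist','w12.png'); print(s['time_s'],s['position'],s['grip_width'],s['ft_force'],s['qd'].round(2))
C=cam('wrist',s); print(rel(s,[596,-136,60.5],-2.4),proj(C,[596,-136,34]),proj(C,[596-42,-136-1.8,34]),proj(C,[596+42,-136+1.8,34]))
E
```

```text
23.5333 [ 594.07160984 -135.98403618  144.1481908 ] 13.609291405370984 [-1.02396306 -0.29189009 -0.31534438] [ 0.   -0.02  0.02 -0.    0.   -0.  ]
(np.float64(-2.348289988877439), np.float64(-0.05171001112256102), array([ 0.21,  8.36, -0.01])) [319.35854114 204.26254398] [319.19949267 148.16864892] [319.50324882 255.29866778]
```

View pics/w12.png

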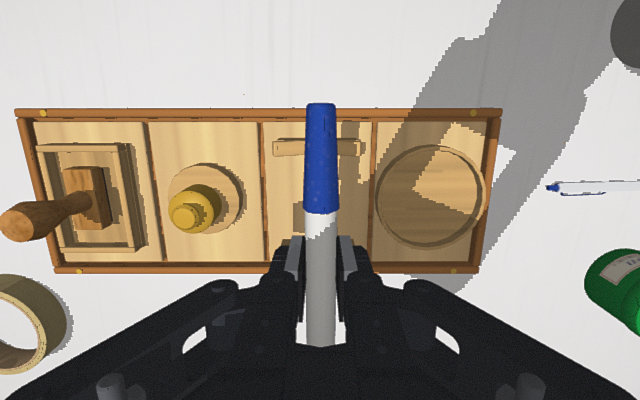

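```bash
python3 - <<'E'
from b import *
s=arm.observe();C=cam('wrist',s); print(s['position'])
a=ray(C,(258,109),18);b=ray(C,(258,273),18); print(a,b,(a+b)/2)
im=cv2.imread('pics/w12.png');cv2.imwrite('pics/w12c.png',cv2.resize(im[90:290,340:520],None,fx=3,fy=3,interpolation=cv2.INTER_CUBIC))
cv2.imwrite('pics/w12d.png',cv2.resize(im[90:290,200:400],None,fx=3,fy=3,interpolation=cv2.INTER_CUBIC))
print(ray(C,(318.5,142),47))
E
```

```text
[ 593.86908182 -135.87737503  144.22681775]
[ 528.74592966 -184.19807913   18.        ] [ 664.41583907 -185.74934443   18.        ] [ 596.58088437 -184.97371178   18.        ]
[ 548.08231175 -138.37328592   47.        ]
```

View pics/w12c.png

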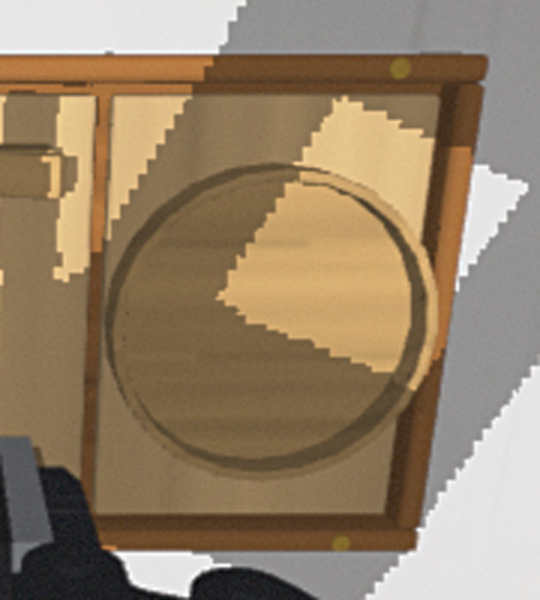

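View pics/w12d.png

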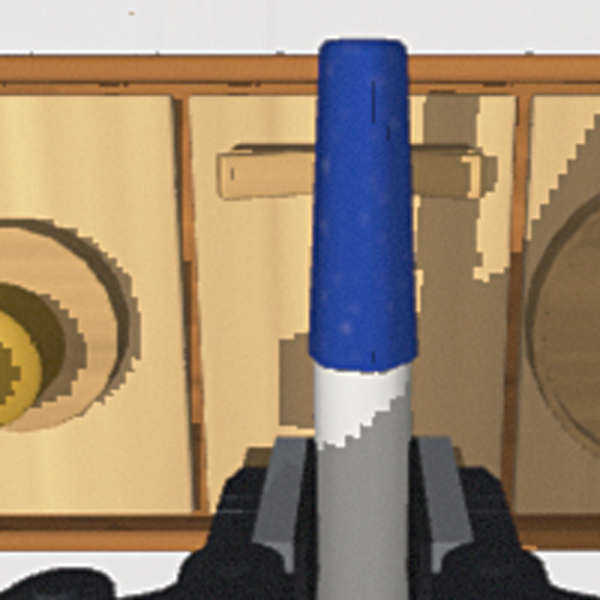

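Request:
{"op": "step_arm", "data": {
  "rows": [
    [[0.15,1.5,-0.1],0,1],
    [[0,2.2,0],0,1],
    [[0,2,0],0,1],
    [[0,1.2,0],0,1],
    [[0,0.6,0],0,1],
    [[0,0.3,0],0,1],
    [[0,0.2,0],0,1],
    [[0,0,0],0,1],
    [[0,0,0],0,1]
  ]
}}

```text
time_s: 24.33
position: [597.2, -137.5, 66.0]
tcp_rot: [-1.571, -0.034, 0.031]
ft_force: [0.4, 0.2, -0.0]
grip_width: 14.1
```

```bash
python3 - <<'E'
from b import *
s,im=snap('wrist','w13.png'); print(s['time_s'],s['position'],s['grip_width'],s['ft_force'],s['qd'].round(2))
C=cam('wrist',s); 
im=arm.camera('scene'); cv2.imwrite('pics/s2.png',cv2.resize(im[140:240,280:440,::-1],None,fx=5,fy=5,interpolation=cv2.INTER_CUBIC))
E
```

```text
24.3333 [ 597.22072926 -137.46732909   65.98574859] 14.107645741438917 [ 0.35524989  0.23237282 -0.01409694] [-0. -0.  0.  0. -0.  0.]
```

View pics/w13.png

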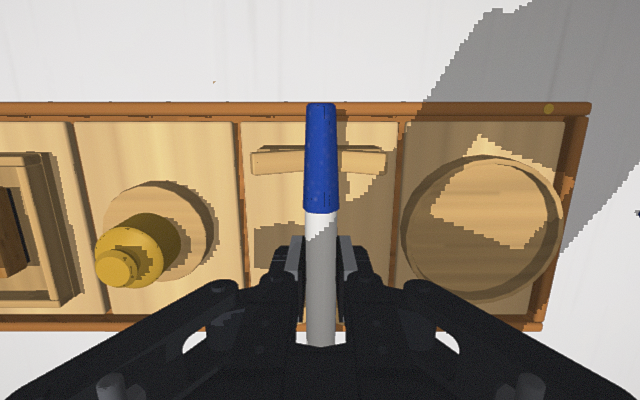

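View pics/s2.png

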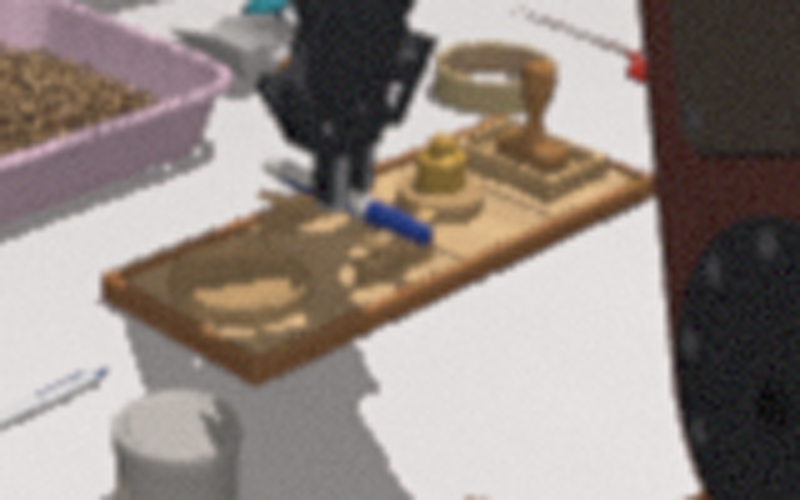

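Request:
{"op": "step_arm", "data": {
  "rows": [
    [[0,0.15,0],0,1],
    [[0,0.15,0],0,1],
    [[0,0.1,0],0,1],
    [[0,0.1,0],0,1],
    [[0,0,0],0,1]
  ]
}}

```text
time_s: 24.85
position: [597.2, -137.8, 62.2]
tcp_rot: [-1.572, -0.034, 0.032]
ft_force: [-3.4, 0.8, 9.9]
grip_width: 13.7
```

Request:
{"op": "step_arm", "data": {
  "rows": [
    [[0,-0.1,0],0,1.5],
    [[0,0,0],0,1.9],
    [[0,0,0],0,2.3],
    [[0,0,0],0,2.9],
    [[0,0,0],0,3.4],
    [[0,0,0],0,3.4],
    [[0,-1,0],0,3.4],
    [[0,-2,0],0,3.4],
    [[0,-3,0],0,3.4],
    [[0,-3,0],0,3.4],
    [[0,-1,0],0,3.4],
    [[0,0,0],0,3.4],
    [[0,0,0],0,3.4]
  ]
}}

```text
time_s: 25.93
position: [596.6, -137.3, 161.4]
tcp_rot: [-1.571, -0.034, 0.032]
ft_force: [0.1, 0.3, -0.4]
grip_width: 34.2
```

```bash
python3 - <<'E'
from b import *
s,im=snap('wrist','w14.png'); print(s['time_s'],s['position'],s['grip_width'],s['ft_force'],s['qd'].round(2))
C=cam('wrist',s); 
print(proj(C,[595,-136.5,43]))
E
```

```text
25.9333 [ 596.62053321 -137.25703932  161.40355909] 34.1807546032228 [ 0.09540056  0.32939952 -0.37359895] [-0.    0.04  0.04  0.    0.   -0.  ]
[320.74294442 196.35318184]
```

View pics/w14.png

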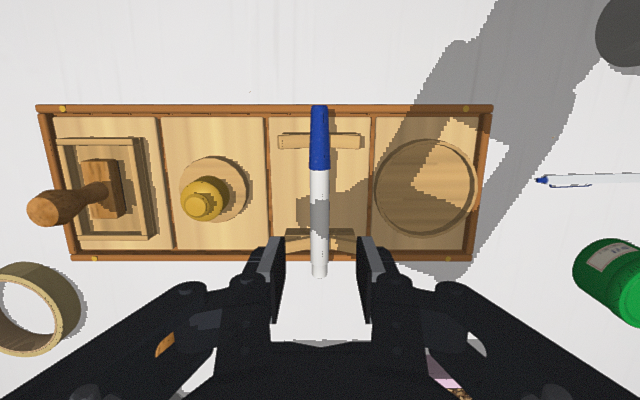

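```bash
python3 - <<'E'
from b import *
s=arm.observe();C=cam('wrist',s);print(s['position'])
im=cv2.imread('pics/w14.png');cv2.imwrite('pics/w14c.png',cv2.resize(im[95:290,270:500],None,fx=3,fy=3,interpolation=cv2.INTER_CUBIC))
a=ray(C,(319,106),43);b=ray(C,(320,277),43);print(a,b,(a+b)/2,np.linalg.norm(b-a))
a=ray(C,(280,104),18);b=ray(C,(280,262),18); print(a,b,(a+b)/2)
print('ring',ray(C,(425.5,187),28), rel(s,[458.5,106,150],45))
E
```

```text
[ 595.44163087 -136.88238282  159.66302959]
[ 526.28909662 -140.05967278   43.        ] [ 662.13415851 -133.7226365    43.        ] [ 594.21162757 -136.89115464   43.        ] 135.9927897601923
[ 526.01672344 -170.80021923   18.        ] [ 662.8242115  -169.75493553   18.        ] [ 594.42046747 -170.27757738   18.        ]
ring [585.77649433 -51.32113086  28.        ] (np.float64(-2.3895592776128596), np.float64(47.38955927761286), array([-26.86,   1.01,   7.49]))
```

View pics/w14c.png

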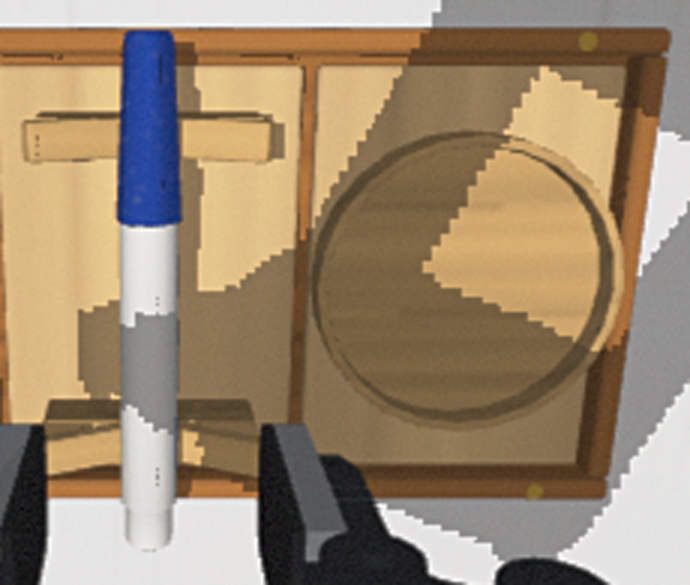

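Request:
{"op": "step_arm", "data": {
  "rows": [
    [[0,0,0],7,8.5],
    [[0,0,0],7,8.5],
    [[0,0,0],7,8.5],
    [[0,0,0],7,8.5],
    [[0,0,0],7,8.5],
    [[0,0,0],7,8.5],
    [[0,0,0],7,8.5],
    [[0,0,0],7,8.5],
    [[0,0,0],7,8.5],
    [[0,0,0],7,8.5],
    [[0,0,0],7,8.5],
    [[0,0,0],7,8.5],
    [[0,0,0],6,8.5]
  ]
}}

```text
time_s: 27.07
position: [594.3, -136.5, 157.4]
tcp_rot: [-1.228, 1.188, -1.179]
ft_force: [-0.7, 0.1, 0.7]
grip_width: 85.1
```

Request:
{"op": "step_arm", "data": {
  "rows": [
    [[-1.5,-0.5,-0.7],0,8.5],
    [[-2.5,-0.5,-1.3],0,8.5],
    [[-2.5,0,-1.3],0,8.5],
    [[-2.5,0,-1.3],0,8.5],
    [[-2.5,0,-1.3],0,8.5],
    [[-2.5,0,-1.3],0,8.5],
    [[-2.5,0,-1.3],0,8.5],
    [[-2.5,0,-1.3],0,8.5],
    [[-2.5,0,-1.3],0,8.5],
    [[-2.5,0,-1.3],0,8.5],
    [[-0.8,0,-0.3],0,8.5],
    [[0,0,0],0,8.5],
    [[0,0,0],0,8.5]
  ]
}}

```text
time_s: 28.15
position: [458.4, 105.1, 169.4]
tcp_rot: [-1.231, 1.179, -1.177]
ft_force: [0.1, -1.0, 0.1]
grip_width: 84.9
```

```bash
python3 - <<'E'
from b import *
s,im=snap('wrist','w15.png'); print(s['time_s'],s['position'],s['grip_width'],s['ft_force'],s['qd'].round(2))
C=cam('wrist',s); 
print(proj(C,[459,106,54]))
E
```

```text
28.15 [458.3770257  105.1173975  169.43376019] 84.85088368532743 [ 0.14262019 -1.04185509  0.11096604] [-0.03  0.   -0.02 -0.   -0.   -0.  ]
[321.71857521 199.09906408]
```

View pics/w15.png

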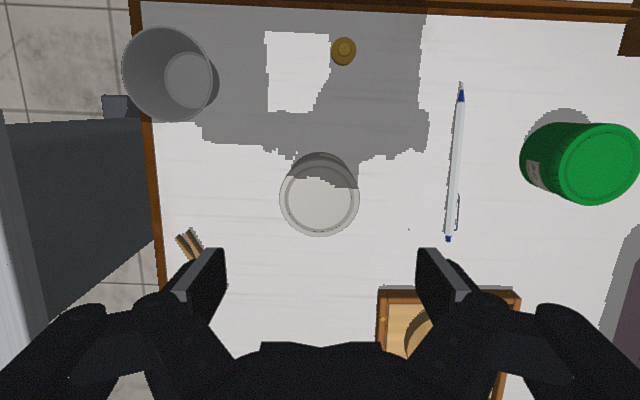

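Request:
{"op": "step_arm", "data": {
  "rows": [
    [[-0.1,1.5,-0.1],0,8.5],
    [[0,2.5,0],0,8.5],
    [[0,3,0],0,8.5],
    [[0,3,0],0,8.5],
    [[0,2,0],0,8.5],
    [[0,1.2,0],0,8.5],
    [[0,0.5,0],0,8.5],
    [[0,0,0],0,8.5],
    [[0,0,0],0,7],
    [[0,0,0],0,6.2],
    [[0,0,0],0,5.6],
    [[0,0,0],0,5.6],
    [[0,0,0],0,5.6],
    [[0,0,0],0,5.6]
  ],
  "newtons": 40
}}

```text
time_s: 29.37
position: [459.7, 106.2, 35.3]
tcp_rot: [-1.226, 1.175, -1.18]
ft_force: [0.8, -1.5, 5.8]
grip_width: 61.1
```

```bash
python3 - <<'E'
from b import *
s,im=snap('wrist','w16.png'); print(s['time_s'],s['position'],s['grip_width'],s['ft_force'],s['qd'].round(2))
E
```

```text
29.3667 [459.73479558 106.24894426  35.27242281] 61.05071266772835 [ 0.76537045 -1.50196267  5.83766832] [ 0.  0. -0. -0.  0.  0.]
```

View pics/w16.png

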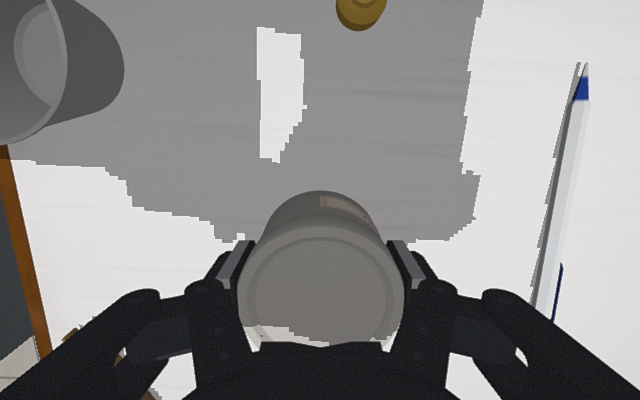

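Request:
{"op": "step_arm", "data": {
  "rows": [
    [[0,-1,0],0,5.6],
    [[0,-2,0],0,5.6],
    [[0,-3,0],0,5.6],
    [[0,-3,0],0,5.6],
    [[0,-2,0],0,5.6],
    [[0.5,-1,0.4],0,5.6],
    [[1.5,0,1.1],0,5.6],
    [[2,0,1.6],0,5.6],
    [[2.2,0,1.7],0,5.6],
    [[2.2,0,1.7],0,5.6],
    [[2.2,0,1.7],0,5.6],
    [[2.2,0,1.7],0,5.6],
    [[2,0,1.6],0,5.6],
    [[1,0,0.9],0,5.6],
    [[0.2,0,0.1],0,5.6],
    [[0,0,0],0,5.6],
    [[0,0,0],0,5.6]
  ]
}}

```text
time_s: 30.83
position: [588.3, -47.4, 152.9]
tcp_rot: [-1.23, 1.181, -1.176]
ft_force: [-0.1, -0.0, -0.5]
grip_width: 60.8
```

```bash
python3 - <<'E'
from b import *
s,im=snap('wrist','w17.png'); print(s['time_s'],s['position'],s['grip_width'],s['ft_force'],s['qd'].round(2))
C=cam('wrist',s); print(proj(C,[589.5,-49.5,28]))
im=arm.camera('scene'); cv2.imwrite('pics/s3.png',cv2.resize(im[120:250,270:440,::-1],None,fx=4.5,fy=4.5,interpolation=cv2.INTER_CUBIC))
E
```

```text
30.8333 [588.26204182 -47.41041723 152.91903691] 60.82985777192398 [-0.14579428 -0.02544135 -0.51373149] [ 0.01 -0.01  0.01 -0.   -0.    0.  ]
[322.36507211 199.69981515]
```

View pics/w17.png

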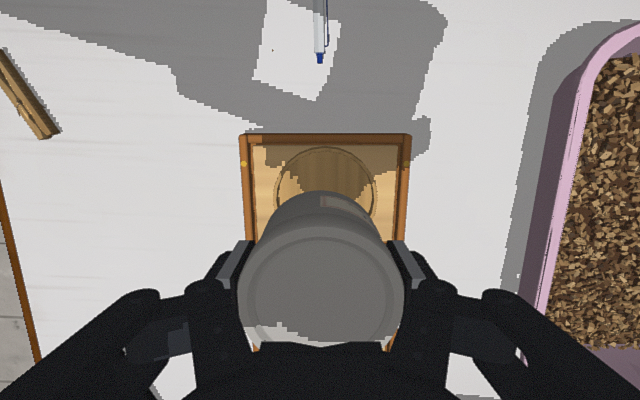

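View pics/s3.png

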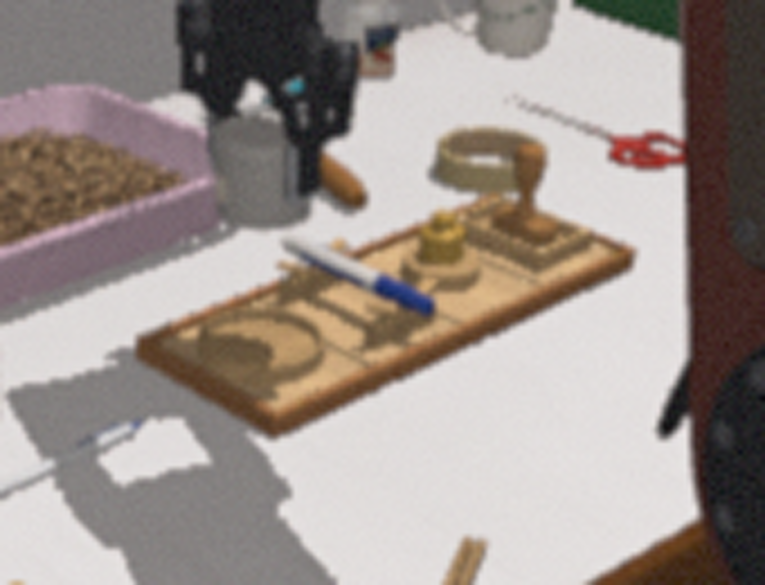

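```bash
python3 - <<'E'
from b import *
s=arm.observe();C=cam('wrist',s);print(s['position'])
im=cv2.imread('pics/w17.png');cv2.imwrite('pics/w17c.png',cv2.resize(im[120:260,225:425],None,fx=4,fy=4,interpolation=cv2.INTER_CUBIC))
print(ray(C,(324.7,147),28)-[-1.8,42,0],ray(C,(273,185),28),ray(C,(376,185),28))
E
```

```text
[588.34773442 -47.07789282 153.26664711]
[591.41601246 -49.42480105  28.        ] [550.30440732 -38.952002    28.        ] [631.37133991 -35.44746289  28.        ]
```

View pics/w17c.png

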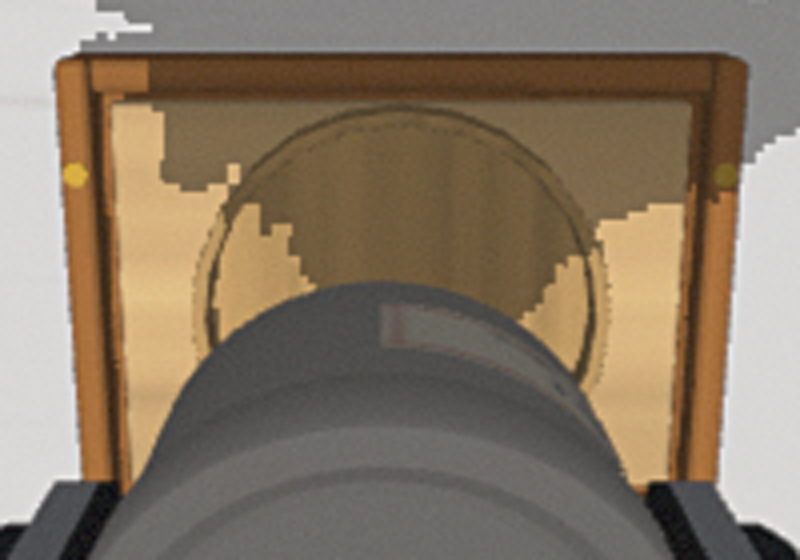

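Request:
{"op": "step_arm", "data": {
  "rows": [
    [[0.2,1.5,0.27],0,5.6],
    [[0,2.5,0],0,5.6],
    [[0,2.5,0],0,5.6],
    [[0,1.5,0],0,5.6],
    [[0,0.8,0],0,5.6],
    [[0,0.5,0],0,5.6],
    [[0,0,0],0,5.6],
    [[0,0,0],0,5.6]
  ]
}}

```text
time_s: 31.6
position: [593.0, -50.0, 61.7]
tcp_rot: [-1.228, 1.177, -1.179]
ft_force: [0.2, 0.4, -0.8]
grip_width: 61.0
```

```bash
python3 - <<'E'
from b import *
s,im=snap('wrist','w18.png'); print(s['time_s'],s['position'],s['grip_width'],s['ft_force'],s['qd'].round(2))
im=arm.camera('scene'); cv2.imwrite('pics/s4.png',cv2.resize(im[120:250,270:440,::-1],None,fx=4.5,fy=4.5,interpolation=cv2.INTER_CUBIC))
E
```

```text
31.6 [593.00710261 -50.04184595  61.72427335] 61.010840471968955 [ 0.19273666  0.43604581 -0.83971626] [-0.   -0.01 -0.02 -0.   -0.   -0.  ]
```

View pics/w18.png

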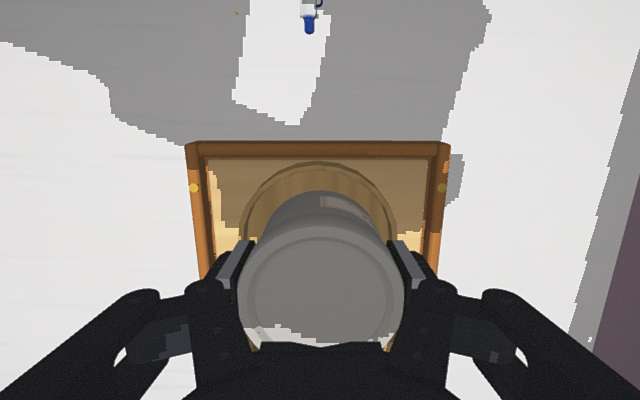

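View pics/s4.png

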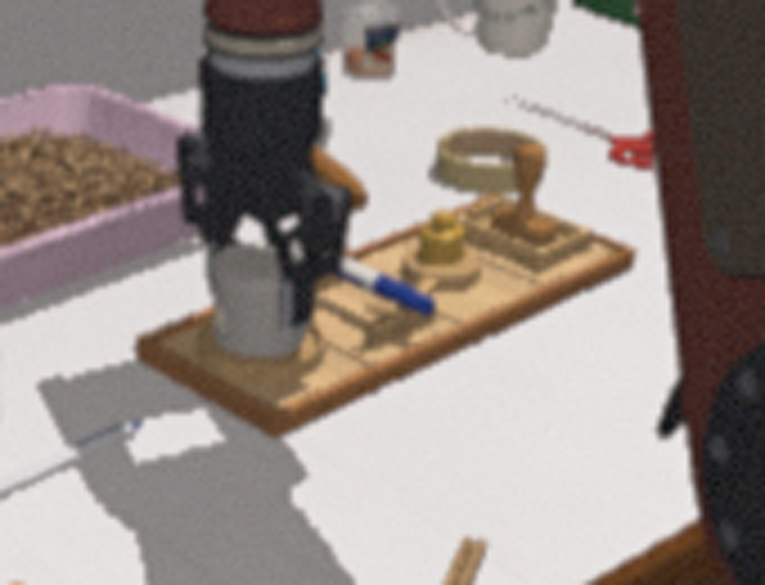

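```bash
python3 - <<'E'
from b import *
s=arm.observe();C=cam('wrist',s);print(s['position'])
im=cv2.imread('pics/w18.png');cv2.imwrite('pics/w18c.png',cv2.resize(im[135:275,225:425],None,fx=4,fy=4,interpolation=cv2.INTER_CUBIC))
print(ray(C,(318.5,163),28),ray(C,(318.5,170),28),ray(C,(321,191),26),ray(C,(239,225),28),ray(C,(398,225),28))
E
```

```text
[593.66348283 -50.38254014  62.42486732]
[590.89734864  -7.72339553  28.        ] [591.03668953 -11.17962088  28.        ] [592.74344639 -22.27835267  26.        ] [551.40505485 -41.51368509  28.        ] [633.05587426 -38.19838821  28.        ]
```

View pics/w18c.png

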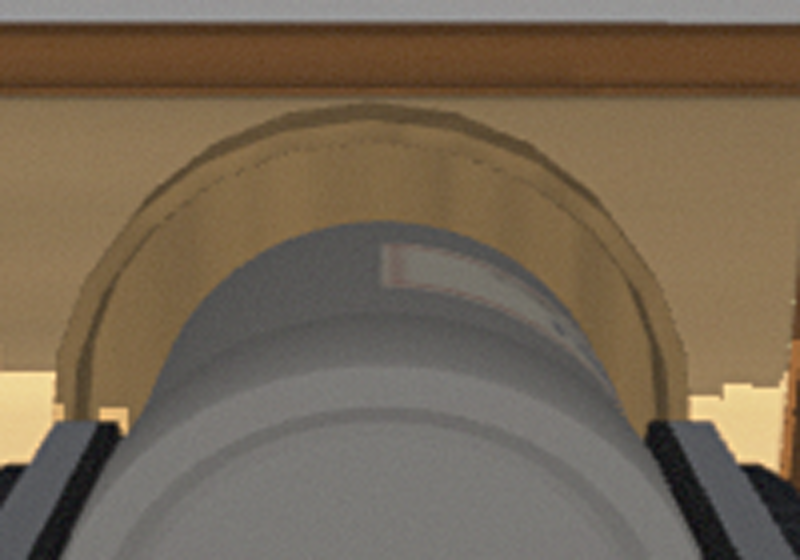

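Request:
{"op": "step_arm", "data": {
  "rows": [
    [[-0.25,0.2,0],0,5.6],
    [[0,0.2,0],0,5.6],
    [[0,0.2,0],0,5.6],
    [[0,0,0],0,5.6]
  ]
}}

```text
time_s: 32.03
position: [592.0, -47.7, 54.5]
tcp_rot: [-1.229, 1.179, -1.178]
ft_force: [0.2, 0.5, -0.8]
grip_width: 60.7
```

Request:
{"op": "step_arm", "data": {
  "rows": [
    [[0,0.1,0],0,5.6],
    [[0,0.1,0],0,5.6],
    [[0,0,0],0,5.6]
  ]
}}

```text
time_s: 32.28
position: [592.1, -47.7, 54.4]
tcp_rot: [-1.23, 1.18, -1.177]
ft_force: [-5.3, 0.5, 9.3]
grip_width: 60.3
```

Request:
{"op": "step_arm", "data": {
  "rows": [
    [[0,-0.1,0],0,6.3],
    [[0,0,0],0,6.6],
    [[0,0,0],0,7],
    [[0,0,0],0,7.5],
    [[0,0,0],0,8],
    [[0,0,0],0,8],
    [[0,-1,0],0,8],
    [[0,-2,0],0,8],
    [[0,-3,0],0,8],
    [[0,-3,0],0,8],
    [[-1,-3,0],0,8],
    [[-1,-1,0],0,8],
    [[0,0,0],0,8],
    [[0,0,0],0,8]
  ]
}}

```text
time_s: 33.45
position: [591.5, -27.3, 184.2]
tcp_rot: [-1.229, 1.177, -1.178]
ft_force: [0.3, -0.0, -0.2]
grip_width: 79.7
```

```bash
python3 - <<'E'
from b import *
s,im=snap('wrist','w19.png'); print(s['time_s'],s['position'],s['grip_width'],s['ft_force'],s['qd'].round(2))
im=arm.camera('scene'); cv2.imwrite('pics/s5.png',cv2.resize(im[120:300,190:440,::-1],None,fx=3.2,fy=3.2,interpolation=cv2.INTER_CUBIC))
E
```

```text
33.45 [591.50949936 -27.33381538 184.1577274 ] 79.70347243272357 [ 0.28066411 -0.02403211 -0.23174903] [-0.01  0.04  0.04 -0.01 -0.   -0.  ]
```

View pics/w19.png

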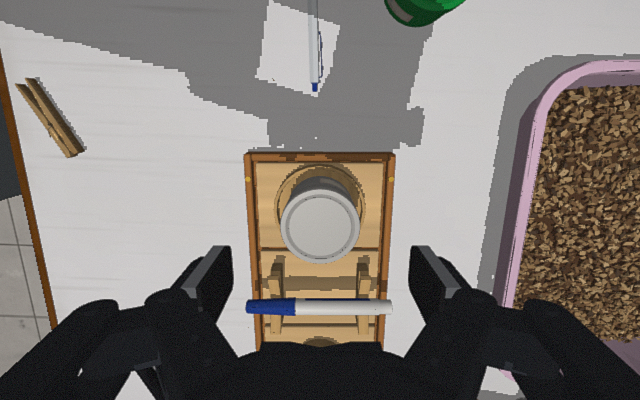

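View pics/s5.png

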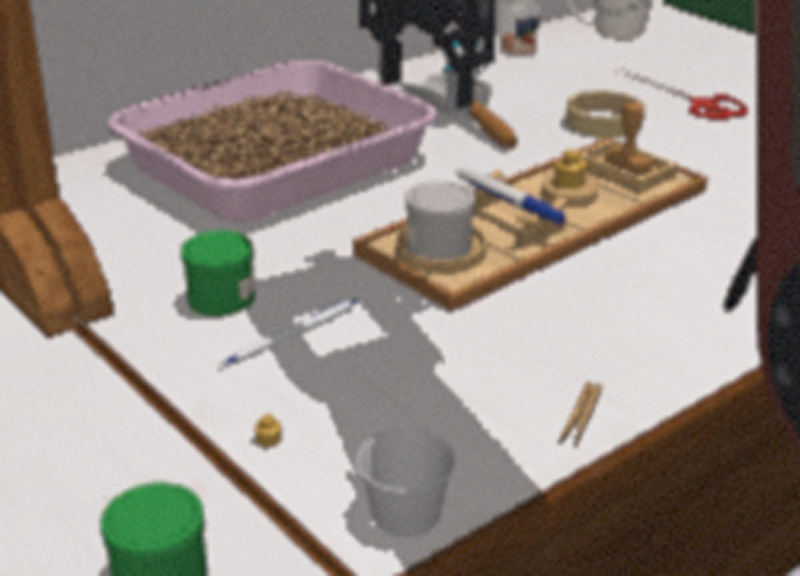

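```bash
python3 - <<'E'
from b import *
s=arm.observe();C=cam('wrist',s);print(s['position'])
im=cv2.imread('pics/w19.png');cv2.imwrite('pics/w19c.png',cv2.resize(im[140:350,230:410],None,fx=2.8,fy=2.8,interpolation=cv2.INTER_CUBIC))
c=ray(C,(320,226.5),73); print('tin',c,'r',(ray(C,(359.5,226),73)-ray(C,(281,226),73))[0]/2)
a=ray(C,(277,196),28);b=ray(C,(365,196),28);print('ring x',(a+b)/2,b[0]-a[0],'y',ray(C,(320,165),28)[1]-42)
t0=cv2.imread('pics/top0.png'); t=arm.camera('top'); cv2.imwrite('pics/topE.png',cv2.resize(t[130:290,160:480,::-1],None,fx=2.5,fy=2.5,interpolation=cv2.INTER_CUBIC))
E
```

```text
[589.87562486 -27.62968608 181.4848151 ]
tin [589.82099618 -46.34848366  73.        ] r 29.84246180498735
ring x [589.99920854 -34.78432652  28.        ] 77.97243361506946 y -49.05641880427125
```

View pics/w19c.png

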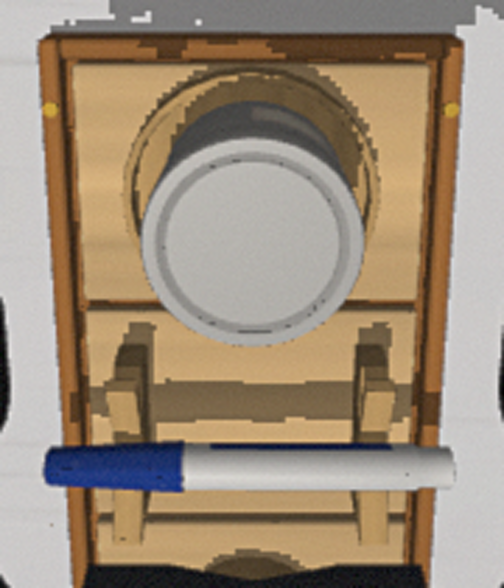

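View pics/topE.png

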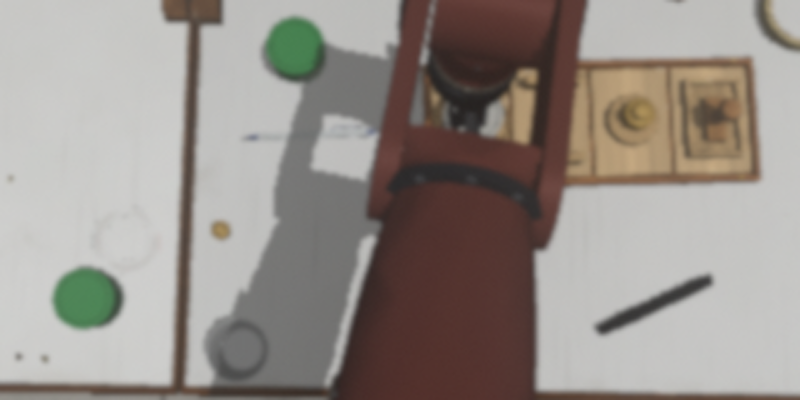

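```bash
python3 -c "
from bench import arm
s=arm.observe(); print(s['time_s'],s['qd'].round(3)); print(arm.job_done())"
```

```text
33.6 [-0.006  0.007  0.002  0.004 -0.001 -0.001]
the job is handed in; nothing more can be done
None
```

I packed all four pieces into the caddy and handed the job in at about 33.6 s of the 102 s. `job_done()` gave no verdict, so what follows is my own last image measurements.

| Piece | Placement | Last check | Limit |
|---|---|---|---|
| Large weight | Upright, wholly on the pad | About 4 mm off the pad centre | 12 mm |
| Stamp | Upright in the bay, foot lengthwise | Looked well centred; not measured after release | 20 mm |
| Marker | In both Vs | About 1 mm off centre lengthwise and across | 20 mm along, 12 mm across |
| Tin | Upright inside the ring | About 3 mm off the ring centre | 12 mm |

- **Left alone:** the ball pen and the small weight looked unmoved in the last scene and top views. I did not measure them again.
- **Disagreements:** the top and wrist cameras differed by up to about 6 mm on object positions. I used the wrist views for the final alignment. The stamp hung slightly tilted in the grip, but the last views show it standing straight in the bay.
- **Forces:** the highest reported wrist force was about 10–11 N, when the marker and tin touched down.

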